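# Turn a tile over on its drying easel

## Robot

A 7-joint arm with a two-finger parallel gripper is mounted at the origin on a cart in front of the work surface, level with it; the furniture and walls round the work are solid. World frame = base frame: x ahead of the robot, y to its left, z up, the work surface at z = 0. Lengths are in m, angles in rad, forces in N, time in s.
With the tool pointing down it reaches from about 0.4 to 0.85 m from the base axis. Payload 4.5 kg.
Tool frame: the origin (TCP) lies midway between the tips of the shut fingers; the grasp point (between the pads) lies 19 mm behind it (grasp_offset is the distance from the TCP to the grasp point, in m); z points along the fingers, x is the direction in which the jaws open and shut, and the axes are right-handed (so a half turn about z gives the same grasp; the last joint's range is limited). The gripper opens to 85 mm and grips with 20 to 120 N. Pads are 22 mm wide; open, the fingers measure 114 mm over their backs; the gripper's body (76 mm by 85 mm) begins 54 mm behind the grasp point. The pads swing forward as they close: fully open they stand 13 mm farther back than shut.
Start: joints at [1.161, 0.689, -0.195, 1.565, 0.157, 0.902, -0.215], TCP at [0.268, -0.564, 0.231] pointing down, gripper open.
Joint ranges: [-3.01, 3.01], [-0.46, 2.08], [-1.47, 1.51], [0.13, 2.56], [-1, 4.14], [0.04, 2.09], [-2.66, 2.66]. Speed limits (rad/s): [2.57, 2.57, 3.14, 3.14, 3.14, 3.14, 3.14].

## Interface

Orientations are given as a unit quaternion [x, y, z, w].
In Python, from cell import * gives the robot as it stands.
- The arm moves only by the tool send_rows, never from a script. Its argument "motion" is a list of rows, each an object with "delta_pos": the shift along the tool's x, y, z in cm, a list of three; "yaw": the turn about the tool's z in rad. A call has 1 to 12 rows; each row is the pose to reach, as a shift and turn from the pose commanded when the call began, along the tool's axes at that moment; what a row does not reach only later rows make up. A row lasts 1/8 s, in which the tool goes at most 62.5 mm and 10.7 degrees, less where a joint would pass 70% of its speed; a pose out of reach is approached as far as the arm can. A call with a gripper value outside its range is refused whole. "grip" is the finger opening in cm, from 0 to 8.54, set as the call begins (left out, the last holds). The fingers move at their own pace and stop on an object; "force" is the grip in N (left out, the last holds). Time passes only in rows, so rows that repeat a pose let the fingers close. It gives the time, the measured TCP pose, the force and the opening at its end, in the units of the state.
- get_obs(): the state, without advancing time (a new reading comes with each control period).
- read_camera(name): name is "scene" or "side" or "wrist"; returns a dict with "color" (420x560x3 uint8, red, green, blue), "depth" (420x560 float32, m along the optical axis (not along the pixel's ray), 0 where there is no reading), "fx", "fy", "cx", "cy" (pixels), "k1" (the pictures are not rectified: a ray, as slopes to the right and down, at radius r is drawn at 1 + k1 r^2 times it, then the intrinsics apply), "rvec" (rotation vector, rad) and "tvec" (3), from world to camera coordinates, as OpenCV has them. Camera axes: x right, y down, z forward; pixel columns grow to the right and rows downward; lengths in m; the calibration is good to about 2 mm. A picture is of the moment at which its call begins.
- close_job(): hands the job in, once; it reports no verdict.
The state is a dict: "time": time; "qpos": joint angles; "qd": joint speeds; "effort": joint torques, N m; "eef_pos": TCP position; "tcp_rot": TCP orientation; "ft_force": force on the tool from outside, world axes, zero at the start; "ft_torque": the same for the moment, N m; "opening": finger opening in m.
Only numpy, scipy, OpenCV 4.12 (cv2) and the standard library are available. Lean on these libraries where they do the work, as an engineer would, in place of code of your own. Each camera call takes 0.05 s, during which the arm holds its last target.

## Task

Turn over the terracotta tile on the little wooden easel so that its ribbed back faces outward to dry: it is too wide to grip where it lies, so first slide it well sideways along the ledge, until part of it stands past the side of the backboard and you can get behind it. Take it there, turn it over and set it back on the ledge, long side down, flat against the backboard and centred on it. Do not let the tile fall to the table, and leave the bisque cup, the kiln stilt and the wooden rib around the easel where they are.

Things in the scene. Friction and masses are not known exactly. Their poses are not given: they have to be found in the camera images.
- board: Fixed plywood backboard of the easel, leaning back 25 degrees from upright, 120 mm wide (y), 96 mm high (z), 12 mm thick (x 0 to 12). Origin: midpoint of the corner line of its front face and the ledge's top, 30 mm above the table. Axes: z up along the front face, y along the ledge, x into the board, square to its face (-x is outward, to the robot and up).
- ledge (a point): Middle of the wooden ledge's front edge. The ledge is square to the backboard, 230 mm long (y -115 to 115 of the board), 24 mm deep in front of its face; it slopes down to the board, so the tile stays in the corner. Past the backboard's sides only a low kerb, 12 mm high and thick, carries on its face; above the kerb all is free, also behind.
- easel: The easel's foot: base plate on the table, 165 mm deep (x -27 to 138), 200 mm wide, 12 mm thick, with two props behind the backboard within 50 mm of its midline. Fixed. Origin on the table under the board's origin; x away from the robot, y along the ledge, z up.
- tile: Loose terracotta tile, 0.1 to 0.2 kg. Origin at its centre. x: its 90 mm side, at first up the board; y: its 120 mm side, at first along the ledge; z: its 8 mm thickness; +z the plain smooth face, at first outward, -z the back with six raised ribs along x, at first against the board. It leans in the corner, ending 6 mm below the board's top. Slid up to 50 mm off the middle it still stands.
- bisque_cup: Small pale bisque bowl, 68 mm wide, 48 mm high, standing loose on the table in front of the easel. Origin: centre of its underside.
- stilt: Small three-armed pale kiln stilt, 55 x 48 x 13 mm, lying loose on the table in front of the easel. Origin: centre of its underside.
- rib: Wooden potter's rib, flat, 52 x 112 x 9 mm, lying loose on the table behind the easel. Origin: centre of its underside.
There are look-alikes about, which are no part of the job. What is shaped like the tile but red or white is not meant.

How it is judged:
On the way:
1. the tile is slid at least 25 mm along the ledge from the board's middle, still standing on the ledge and flat against the backboard ((y of tile in the frame of board above 0.025 m or y of tile in the frame of board below -0.025 m) and z of tile in the frame of board below 0.052 m and x of tile in the frame of board above -0.012 m and angle between the z axis of tile and the x axis of board, either way round below 0.15 rad), for 0.1 s.
At the end, for the whole second after the job is handed in: The tile stands at rest on the ledge with its ribbed back outward, 90 mm side up the board, flat against the backboard (within 0.08 rad and 5 mm), level on the ledge (within 0.06 rad and 4 mm) and centred on the backboard within 12 mm sideways (angle between tile's own z axis and vertical above 1.9 rad and angle between the z axis of tile and the x axis of board, either way round below 0.08 rad and angle between the y axis of tile and the y axis of board, either way round below 0.06 rad and y of tile in the frame of board between -0.012 and 0.012 m and z of tile in the frame of board between 0.041 and 0.049 m and x of tile in the frame of board between -0.009 and 0 m and linear speed of tile below 0.01 m/s); the robot touches nothing.
It fails at once if the tile falls to the table (height (world z) of tile below 0.04 m).
It fails at once if the bisque cup is pushed away or knocked over (distance of bisque_cup from where it was at the start of the episode above 0.025 m or angle between bisque_cup's own z axis and vertical above 0.5 rad).
It fails at once if the kiln stilt is pushed away (distance of stilt from where it was at the start of the episode above 0.025 m).
It fails at once if the wooden rib is pushed away (distance of rib from where it was at the start of the episode above 0.025 m).
It also fails if it takes over 69 s, if anything falls off the work surface, if the arm or the gripper's body presses on something with over 40 N, if the wrist force passes 120 N, or if a joint passes its speed limit or range.

## Working session

There is one attempt and no reset: what is moved stays moved. The work goes in short steps, Python scripts to look and compute and a tool call to move; the robot and the scene stay as the last step left them, time stands still between calls to the robot, and variables do not carry over. Pictures are saved under pics/ and viewed, and the job is handed in when it is done.

Besides the shell and the picture viewer there is one more tool, called after "Call:" in YAML: its name, and indented under it one key for each argument. send_rows: Moves the arm, as the interface text tells. Its arguments: {"type":"object","properties":{"motion":{"type":"array"},"grip":{"type":"number"},"force":{"type":"number"}},"required":["motion"]}

```bash
ls; mkdir -p pics
python3 - <<'E'
from cell import *
import cv2,json
o=get_obs();print(o)
for n in("scene","side","wrist"):
    c=read_camera(n)
    cv2.imwrite(f"pics/{n}0.png",cv2.cvtColor(c["color"],cv2.COLOR_RGB2BGR))
    print(n,{k:c[k] for k in c if k not in("color","depth")},(c["depth"]>0).mean())
E
```

```text
pics
{'time': 0.0, 'qpos': array([ 1.16081925,  0.68995432, -0.1945133 ,  1.56636774,  0.1573062 ,
        0.90252244, -0.21509291]), 'qd': array([-1.02670488e-03, -2.78374688e-03, -1.97583147e-03,  2.16292316e-04,
        2.96600998e-05,  3.79365861e-04, -2.69626796e-03]), 'effort': array([ 1.01170728e-03, -5.39624977e+01, -1.26631916e+00, -1.58544338e+01,
        9.10677976e-03,  9.58569028e-03,  8.76537296e-07]), 'eef_pos': array([ 0.26801034, -0.56388332,  0.23049624]), 'tcp_rot': array([ 8.45411369e-01, -5.34114925e-01, -8.22901540e-04, -4.32446818e-04]), 'ft_force': array([-0.35349258,  0.9830105 ,  0.06082155]), 'ft_torque': array([ 0.0263544 , -0.00914759, -0.02084355]), 'opening': 0.08531959155259285}
scene {'fx': 474.31085250914293, 'fy': 474.31085250914293, 'cx': 269.8409688430335, 'cy': 213.61379815594745, 'k1': 0.024869825067298873, 'rvec': array([ 1.15830556, -2.35808014,  0.95339779]), 'tvec': array([0.40372519, 0.34444139, 0.69280766])} 0.9961181972789116
side {'fx': 481.7478566483422, 'fy': 481.7478566483422, 'cx': 285.89119623934727, 'cy': 214.93089576704304, 'k1': -0.0877650464142627, 'rvec': array([ 0.52263575, -2.64268603,  1.22265092]), 'tvec': array([0.53243541, 0.12863054, 0.95491229])} 0.9959523809523809
wrist {'fx': 311.5101709068395, 'fy': 311.5101709068395, 'cx': 280.2290627745608, 'cy': 209.91990019946076, 'k1': -0.005031612140397241, 'rvec': array([-2.43451306,  1.53719562,  0.23753911]), 'tvec': array([-0.62332857, -0.03960526,  0.38105362])} 0.9959778911564626
```

View pics/scene0.png

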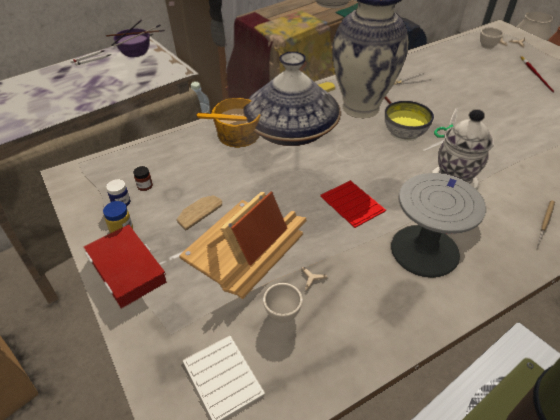

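View pics/side0.png

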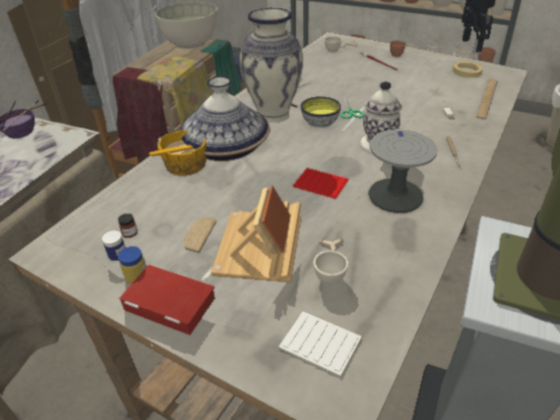

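View pics/wrist0.png

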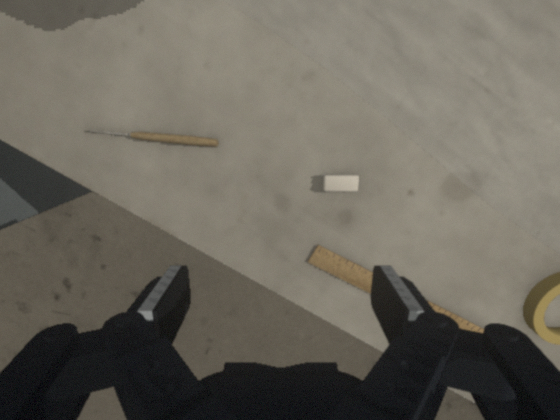

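Candidates in the scene view:
- Brown tile on the easel, (258,228).
- Bright red ribbed tile lying flat, (352,203).
- White ribbed tile, (223,377).
- Red box, (124,265).

By the description it is the one on the easel. I'll check it in a close crop and measure it.

```bash
cat > h.py <<'E'
from cell import *
import cv2,numpy as np
def cam(n):
    c=read_camera(n); c["R"]=cv2.Rodrigues(np.array(c["rvec"]))[0]; c["t"]=np.array(c["tvec"]);c["name"]=n
    return c
def rays(c,uv):
    uv=np.asarray(uv,float).reshape(-1,2)
    d=np.c_[(uv[:,0]-c["cx"])/c["fx"],(uv[:,1]-c["cy"])/c["fy"]]
    s=d.copy()
    for _ in range(10): s=d/(1+c["k1"]*(s**2).sum(1,keepdims=True))
    return s
def pts(c,mask):
    v,u=np.nonzero(mask&(c["depth"]>0)); s=rays(c,np.c_[u,v]); z=c["depth"][v,u]
    return (np.c_[s*z[:,None],z]-c["t"])@c["R"]   # world
def onplane(c,uv,p0,n):
    s=rays(c,uv); d=np.c_[s,np.ones(len(s))]@c["R"]; o=-c["R"].T@c["t"]
    k=((p0-o)@n)/(d@n); return o+d*k[:,None]
def proj(c,P):
    p=np.atleast_2d(P)@c["R"].T+c["t"]; s=p[:,:2]/p[:,2:]; r2=(s**2).sum(1,keepdims=True)
    s=s*(1+c["k1"]*r2); return np.c_[s[:,0]*c["fx"]+c["cx"],s[:,1]*c["fy"]+c["cy"]]
def save(c,name,box=None,sc=1):
    im=cv2.cvtColor(c["color"],cv2.COLOR_RGB2BGR)
    if box: u0,v0,u1,v1=box; im=im[v0:v1,u0:u1]
    im=cv2.resize(im,None,fx=sc,fy=sc,interpolation=cv2.INTER_CUBIC); cv2.imwrite(f"pics/{name}.png",im)
E
python3 - <<'E'
from h import *
for n,box,seed in(("scene",(170,180,330,310),(258,228)),("side",(200,170,360,300),(277,225))):
    c=cam(n); save(c,n+"crop",box,4)
    hsv=cv2.cvtColor(c["color"],cv2.COLOR_RGB2HSV); print(n,hsv[seed[1],seed[0]],hsv[203,352] if n=="scene" else "")
    m=((hsv[...,0]<12)|(hsv[...,0]>172))&(hsv[...,1]>130)&(hsv[...,2]>40)
    m=m.astype(np.uint8); k,l,st,ce=cv2.connectedComponentsWithStats(m)
    L=l[seed[1],seed[0]]; print(st[L]); mm=(l==L)
    cc,_=cv2.findContours(mm.astype(np.uint8),cv2.RETR_EXTERNAL,cv2.CHAIN_APPROX_NONE)
    ct=max(cc,key=cv2.contourArea); q=cv2.approxPolyDP(ct,5,True)[:,0]; print("poly",q.tolist())
    P=pts(c,cv2.erode(mm.astype(np.uint8),np.ones((5,5)))>0); p0=np.median(P,0)
    for _ in range(5):
        nn=np.linalg.svd(P-P.mean(0),full_matrices=False)[2][2]; r=(P-P.mean(0))@nn; P=P[abs(r)<2.5*r.std()+1e-4]
    nn*=-np.sign(nn[0]); p0=P.mean(0); print("n",nn,"tilt",np.degrees(np.arcsin(nn[2])),"yaw",np.degrees(np.arctan2(-nn[1],-nn[0])),"p0",p0,len(P),r.std())
    print(onplane(c,q,p0,nn))
E
```

```text
scene [  9 196  87] [  0 232 135]
[ 231  192   56   73 2120]
poly [[271, 192], [231, 227], [249, 264], [286, 228]]
n [-0.87436025 -0.24505261  0.41885961] tilt 24.762610725238147 yaw 15.656327438679027 p0 [0.5535551  0.10930845 0.07734897] 1605 0.001079036486746502
[[0.58676227 0.0551186  0.11496458]
 [0.55603054 0.16901019 0.11744472]
 [0.52092092 0.15874684 0.03814961]
 [0.55157983 0.04498322 0.03559234]]
side [ 10 149  94] 
[262 187  27  65 979]
poly [[271, 187], [262, 222], [282, 251], [288, 214]]
n [-0.87193723 -0.24645329  0.42306765] tilt 25.028413284781664 yaw 15.782958869197625 p0 [0.55031574 0.11547485 0.07787739] 622 0.0006574698666468012
[[0.58259249 0.06435876 0.11462226]
 [0.55197625 0.17463695 0.11576388]
 [0.51793305 0.16084755 0.03756841]
 [0.55018685 0.05186589 0.04055706]]
```

View pics/scenecrop.png

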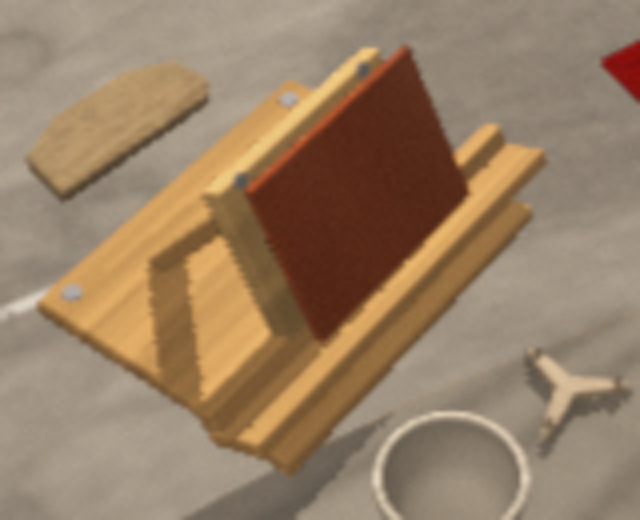

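View pics/sidecrop.png

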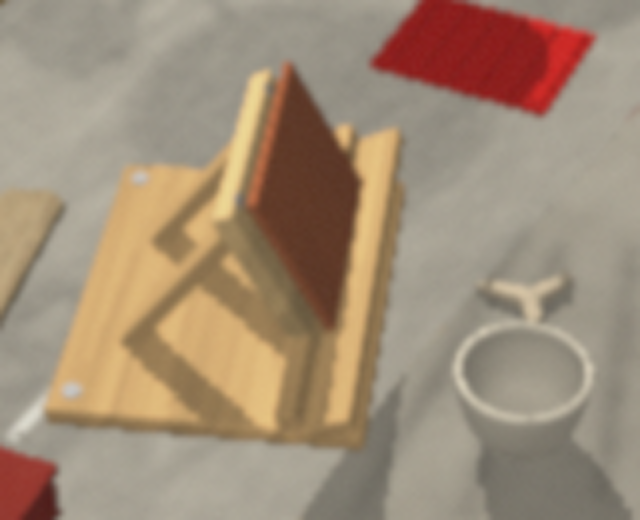

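The crop confirms the plain brown terracotta tile, leaning smooth side out on the easel (scene corners about (271,192), (231,227), (249,264), (286,228)). Next I'll locate the obstacles and set up the board frame.

```bash
cat >> h.py <<'E'
PHI=np.radians(15.7); E1=np.array([np.cos(PHI),np.sin(PHI),0]); EY=np.array([-np.sin(PHI),np.cos(PHI),0])
O=np.array([.5407,.1068,.030]); S25,C25=np.sin(np.radians(25)),np.cos(np.radians(25))
U=S25*E1+np.array([0,0,C25]); W=C25*E1-np.array([0,0,S25])
def b2w(x,y,z): return O+x*W+y*EY+z*U
def w2b(p): d=np.asarray(p)-O; return np.array([d@W,d@EY,d@U])
def hz(p): d=np.asarray(p)-O; return np.array([d@E1,d@EY,p[2]])  # horizontal easel frame
from scipy.spatial.transform import Rotation as Rn
def totool(target_w, yaw_world=None):
    o=get_obs(); R=Rn.from_quat(o["tcp_rot"]).as_matrix(); d=R.T@(np.asarray(target_w)-o["eef_pos"])
    a=np.arctan2(R[1,0],R[0,0]); print("cm in tool axes",np.round(d*100,2),"tool x ang deg",np.degrees(a))
    if yaw_world is not None:
        print("yaw", -((yaw_world-a+np.pi)%(2*np.pi)-np.pi))
E
python3 - <<'E'
from h import *
c=cam("scene"); d=c["depth"]; s=rays(c,np.c_[np.tile(np.arange(560),420),np.repeat(np.arange(420),560)])
Pw=((np.c_[s,np.ones(len(s))]*d.reshape(-1,1)-c["t"])@c["R"]).reshape(420,560,3)
def bb(name,u0,v0,u1,v1,zmin):
    P=Pw[v0:v1,u0:u1].reshape(-1,3); P=P[P[:,2]>zmin]; print(name,np.percentile(P,2,0).round(3),np.percentile(P,98,0).round(3), "easel", np.round([ (P-O)@E1.T @np.ones(1) if 0 else ((P-O)@E1).min(),((P-O)@E1).max(),((P-O)@EY).min(),((P-O)@EY).max()],3))
bb("cup",262,282,304,324,.015); bb("stilt",302,262,326,292,.006); bb("rib",175,193,224,228,.005)
bb("turntable",388,170,488,275,.02); bb("jar",435,110,492,178,.04); bb("lid vase",244,50,340,142,.03);bb("easel",180,190,308,292,.008)
# predicted corners overlay of board model
im=cv2.cvtColor(c["color"],cv2.COLOR_RGB2BGR)
for p in [b2w(0,0,0),b2w(0,-.06,.096),b2w(0,.06,.096),b2w(-.024,-.115,0),b2w(-.024,.115,0),b2w(-.008,.06,.09),b2w(-.008,-.06,0),b2w(-.012,.115,.0)]:
    u=proj(c,p)[0]; cv2.circle(im,tuple(int(round(x*16)) for x in u),16,(255,255,0),-1,shift=4)
cv2.imwrite("pics/ov.png",cv2.resize(im[180:310,170:330],None,fx=4,fy=4,interpolation=cv2.INTER_CUBIC))
totool(b2w(0,-.04,0)*[1,1,0]+[0,0,.25]-.08*E1, PHI-np.pi/2); totool([.5,0,.23],PHI+np.pi/2)
E
```

```text
cup [0.384 0.131 0.016] [0.448 0.195 0.05 ] easel [-0.377 -0.07   0.052  0.471]
stilt [0.429 0.05  0.006] [0.468 0.091 0.012] easel [-0.377 -0.078 -0.028  0.471]
rib [0.658 0.095 0.006] [0.757 0.198 0.015] easel [-0.377  0.248 -0.076  0.471]
turntable [ 0.285 -0.348  0.021] [ 0.429 -0.081  0.148] easel [-0.377 -0.174 -0.445  0.471]
jar [ 0.398 -0.386  0.052] [ 0.49  -0.208  0.187] easel [-0.377 -0.164 -0.474  0.471]
lid vase [ 0.74  -0.333  0.043] [ 0.923 -0.078  0.191] easel [-0.377  0.336 -0.535  0.471]
easel [0.441 0.02  0.009] [0.742 0.23  0.116] easel [-0.377  0.222 -0.109  0.471]
cm in tool axes [-46.32 -44.86  -1.87] tool x ang deg -64.57147139329392
yaw 0.16979485556147766
cm in tool axes [-41.01 -45.16   0.12] tool x ang deg -64.57147139329392
yaw -2.971797798028316
```

View pics/ov.png

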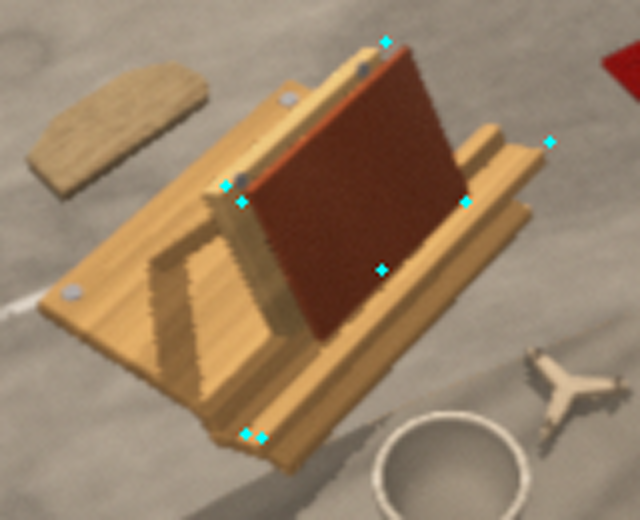

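Call:
send_rows:
  motion:
    - {"delta_pos": [0,0,-5],"yaw": 0.17}
    - {"delta_pos": [-46.3,-44.9,-5],"yaw": 0.17}
    - {"delta_pos": [-46.3,-44.9,-5],"yaw": 0.17}
    - {"delta_pos": [-46.3,-44.9,-5],"yaw": 0.17}
    - {"delta_pos": [-46.3,-44.9,-5],"yaw": 0.17}
    - {"delta_pos": [-46.3,-44.9,-5],"yaw": 0.17}
    - {"delta_pos": [-46.3,-44.9,-5],"yaw": 0.17}
    - {"delta_pos": [-46.3,-44.9,-5],"yaw": 0.17}
    - {"delta_pos": [-46.3,-44.9,-5],"yaw": 0.17}
    - {"delta_pos": [-46.3,-44.9,-5],"yaw": 0.17}
    - {"delta_pos": [-46.3,-44.9,-5],"yaw": 0.17}
    - {"delta_pos": [-46.3,-44.9,-5],"yaw": 0.17}
  grip: 0
  force: 30

```text
time: 1.8
eef_pos: [0.4761, 0.0516, 0.2815]
tcp_rot: [0.799, -0.601, -0.0, -0.002]
ft_force: [-0.2, -0.2, -0.5]
opening: 0.0002
```

Run:
```python
from h import *
o=get_obs(); print(o["time"],o["qpos"].round(3),o["eef_pos"],hz(o["eef_pos"]),o["opening"])
for n in("wrist","scene"): c=cam(n); save(c,n+"1")
totool(b2w(0,-.04,0)*[1,1,0]+[0,0,.058]-.06*E1, PHI-np.pi/2)
```

```text
1.8 [-0.07   0.431 -0.196  1.927  0.112  0.792 -1.617] [0.47612269 0.05159869 0.28154932] [-0.07710555 -0.0356672   0.28154932] 0.00015127100517190468
cm in tool axes [ 0.3  -1.77 22.34] tool x ang deg -73.99238306588114
yaw 0.005368928335264478
```

View pics/wrist1.png

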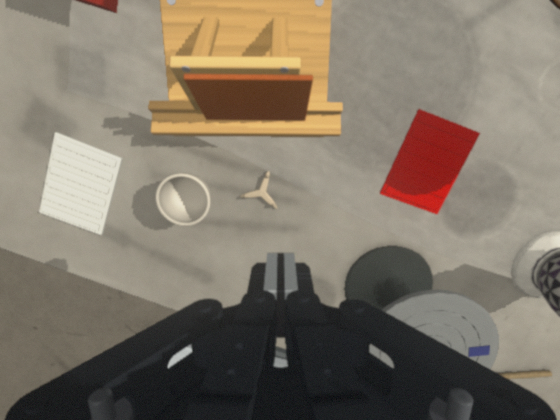

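View pics/scene1.png

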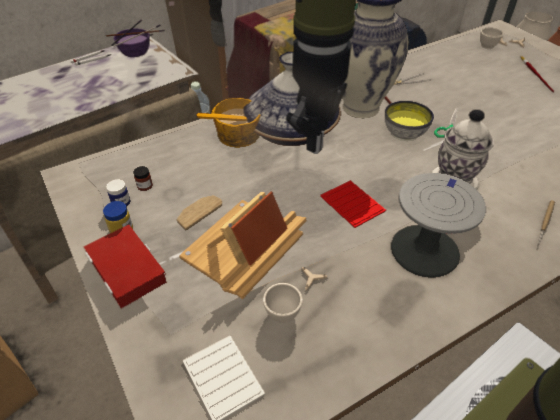

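The wrist view shows the tile already about 10 mm toward -y of the board's middle: ledge ends at columns 150 and 341, tile bottom from 205 to 308. I'll measure the board from its own edges.

Run:
```python
from h import *
c=cam("wrist"); save(c,"wcrop",(140,40,350,150),3.8)
hsv=cv2.cvtColor(c["color"],cv2.COLOR_RGB2HSV)
wood=((hsv[...,0]>12)&(hsv[...,0]<24)&(hsv[...,1]>110)&(hsv[...,2]>70))
for v in range(56,136,4):
    u=np.nonzero(wood[v,140:350])[0]+140; 
    r=((hsv[v,:,0]<10)|(hsv[v,:,0]>172))&(hsv[v,:,1]>130); t=np.nonzero(r[140:350])[0]+140
    print(v,(u.min(),u.max()) if len(u) else None,(t.min(),t.max()) if len(t) else None)
```

```text
56 (np.int64(164), np.int64(326)) None
60 (np.int64(164), np.int64(326)) None
64 (np.int64(165), np.int64(326)) None
68 (np.int64(165), np.int64(326)) None
72 (np.int64(165), np.int64(325)) None
76 (np.int64(166), np.int64(325)) None
80 (np.int64(166), np.int64(325)) None
84 (np.int64(167), np.int64(325)) None
88 (np.int64(167), np.int64(325)) None
92 (np.int64(167), np.int64(324)) None
96 (np.int64(167), np.int64(324)) (np.int64(251), np.int64(251))
100 (np.int64(167), np.int64(325)) None
104 (np.int64(148), np.int64(340)) None
108 (np.int64(148), np.int64(340)) (np.int64(214), np.int64(214))
112 (np.int64(152), np.int64(337)) (np.int64(213), np.int64(251))
116 (np.int64(151), np.int64(338)) (np.int64(226), np.int64(248))
120 (np.int64(151), np.int64(338)) None
124 (np.int64(150), np.int64(338)) None
128 (np.int64(150), np.int64(338)) None
132 (np.int64(151), np.int64(338)) None
```

View pics/wcrop.png

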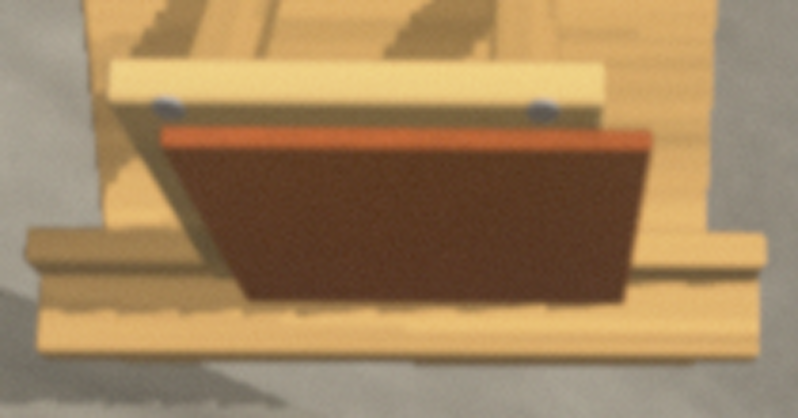

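Run:
```python
from h import *
c=cam("wrist"); z=np.array([0,0,1.])
f=lambda uv,h:onplane(c,uv,np.array([0,0,h]),z)
def rep(n,uv,h):
    P=f(uv,h); d=P[0]-P[1]; print(n,P.round(4).tolist(),"len",np.linalg.norm(d).round(4),"ang",np.degrees(np.arctan2(-d[0],d[1])).round(2),"mid hz",hz(P.mean(0)).round(4))
rep("board top",[(169.2,67.1),(298.9,68.2)],.117)
rep("ledge",[(150,132.9),(339.6,133.7)],.0401)
rep("tile top back",[(182.6,73.7),(311.3,74.7)],.030+.09*C25)
rep("tile top front",[(184.2,79.4),(310.6,79.9)],.030+.09*C25+.008*S25)
rep("tile bot front",[(205.3,118.9),(303.9,119.6)],.030+.008*S25)
print(f([(205.3,118.9),(303.9,119.6)],.0334))
```

```text
board top [[0.5583, 0.1757, 0.117], [0.5894, 0.0624, 0.117]] len 0.1175 ang 15.32 mid hz [0.0352 0.0028 0.117 ]
ledge [[0.4829, 0.2125, 0.0401], [0.544, -0.0068, 0.0401]] len 0.2277 ang 15.57 mid hz [-0.0273  0.0036  0.0401]
tile top back [[0.5563, 0.1647, 0.1116], [0.5879, 0.0497, 0.1116]] len 0.1193 ang 15.37 mid hz [ 0.0303 -0.0081  0.1116]
tile top front [[0.5518, 0.1613, 0.1149], [0.5831, 0.0492, 0.1149]] len 0.1164 ang 15.58 mid hz [ 0.0253 -0.0088  0.1149]
tile bot front [[0.5163, 0.1533, 0.0334], [0.5479, 0.0387, 0.0334]] len 0.1189 ang 15.42 mid hz [-0.0112 -0.0081  0.0334]
[[0.51628126 0.15330238 0.0334    ]
 [0.5478772  0.03871604 0.0334    ]]
```

```bash
sed -i 's/^PHI=np.radians(15.7)/PHI=np.radians(15.5)/; s/^O=.*030\]);/O=np.array([.5407,.1068,.030])-.002*E1+.008*EY;/' h.py
cat >> h.py <<'E'
def ez(x,y,z): return np.array([O[0],O[1],0])+x*E1+y*EY+np.array([0,0,z])
E
python3 - <<'E'
from h import *
totool(ez(-.045,.02,.060),PHI-np.pi/2)
c=cam("wrist"); hsv=cv2.cvtColor(c["color"],cv2.COLOR_RGB2HSV)
m=np.zeros((420,560),np.uint8); cv2.fillPoly(m,[np.array([(188,84),(307,84),(301,115),(207,115)])],1)
P=pts(c,m>0); n=np.linalg.svd(P-P.mean(0),full_matrices=False)[2][2]; n*=-np.sign(n[0]); print(n,P.mean(0), "tile plane off mm (board x)",1000*((P.mean(0)-O)@W), np.degrees(np.arcsin(n[2])),np.degrees(np.arctan2(-n[1],-n[0])))
print(hz(get_obs()["eef_pos"]))
E
```

```text
cm in tool axes [-6.95 -3.34 22.1 ] tool x ang deg -74.33313201536605
yaw 0.002912395748029706
[-0.88809885 -0.27666752  0.36706337] [0.5518586  0.09996244 0.07318724] tile plane off mm (board x) -8.34984015825817 21.534621336249717 17.303265431998327
[-0.07835251 -0.05011443  0.2811609 ]
```

Call:
send_rows:
  motion:
    - {"delta_pos": [-7,-3,5],"yaw": 0}
    - {"delta_pos": [-7,-3.3,12],"yaw": 0}
    - {"delta_pos": [-7,-3.3,17],"yaw": 0}
    - {"delta_pos": [-7,-3.3,21],"yaw": 0}
    - {"delta_pos": [-7,-3.3,22],"yaw": 0}
    - {"delta_pos": [-7,-4.3,22.1],"yaw": 0}
    - {"delta_pos": [-7,-5.3,22.1],"yaw": 0}
    - {"delta_pos": [-7,-6.0,22.1],"yaw": 0}
    - {"delta_pos": [-7,-6.4,22.1],"yaw": 0}
    - {"delta_pos": [-7,-6.4,22.1],"yaw": 0}

```text
time: 3.3
eef_pos: [0.5182, 0.1313, 0.0607]
tcp_rot: [0.797, -0.604, 0.0, -0.0]
ft_force: [-0.3, -0.5, 1.3]
opening: -0.0002
```

Run:
```python
from h import *
o=get_obs(); print(o["time"],hz(o["eef_pos"]),o["ft_force"])
c=cam("wrist");save(c,"w2")
c=cam("side"); save(c,"side2",(200,140,360,300),3.7)
```

```text
3.3 [-0.01310586  0.02160198  0.06074633] [-0.31720695 -0.45000196  1.26027372]
```

View pics/w2.png

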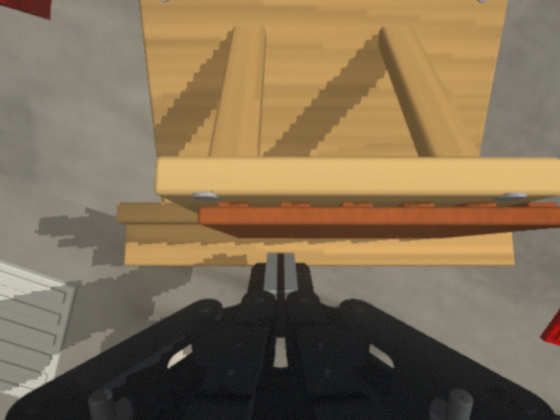

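View pics/side2.png

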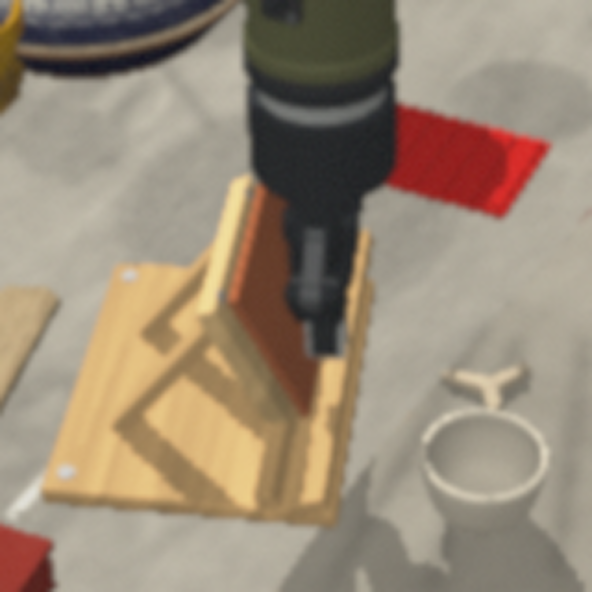

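Side view: the fingertips are just in front of the tile face, not yet touching. I'll feel forward in small steps.

Call:
send_rows:
  motion:
    - {"delta_pos": [0,-0.4,0],"yaw": 0}
    - {"delta_pos": [0,-0.4,0],"yaw": 0}

```text
time: 3.65
eef_pos: [0.522, 0.1324, 0.0603]
tcp_rot: [0.797, -0.604, 0.0, -0.0]
ft_force: [0.2, -0.2, -0.6]
opening: -0.0003
```

Call:
send_rows:
  motion:
    - {"delta_pos": [0,-0.2,0],"yaw": 0}
    - {"delta_pos": [0,-0.2,0],"yaw": 0}

```text
time: 3.9
eef_pos: [0.5237, 0.1328, 0.0603]
tcp_rot: [0.797, -0.604, 0.0, -0.0]
ft_force: [-0.1, 1.3, -0.5]
opening: -0.0002
```

Call:
send_rows:
  motion:
    - {"delta_pos": [0,-0.2,0],"yaw": 0}
    - {"delta_pos": [0,-0.2,0],"yaw": 0}

```text
time: 4.15
eef_pos: [0.5257, 0.1334, 0.0603]
tcp_rot: [0.797, -0.604, 0.0, -0.0]
ft_force: [-0.3, 0.2, -0.5]
opening: 0.0
```

Call:
send_rows:
  motion:
    - {"delta_pos": [0,-0.2,0],"yaw": 0}
    - {"delta_pos": [0,-0.2,0],"yaw": 0}

```text
time: 4.4
eef_pos: [0.5266, 0.1336, 0.0602]
tcp_rot: [0.797, -0.604, -0.0, 0.001]
ft_force: [-1.9, -0.8, 0.6]
opening: 0.0003
```

Call:
send_rows:
  motion:
    - {"delta_pos": [0,-0.2,0],"yaw": 0}
    - {"delta_pos": [0,-0.2,0],"yaw": 0}

```text
time: 4.65
eef_pos: [0.5268, 0.1336, 0.0601]
tcp_rot: [0.797, -0.604, -0.001, 0.002]
ft_force: [-5.8, -0.4, 4.4]
opening: 0.0
```

Call:
send_rows:
  motion:
    - {"delta_pos": [0,2,0],"yaw": 0}
    - {"delta_pos": [-3,2,0],"yaw": 0}
    - {"delta_pos": [-6.8,2,0],"yaw": 0}
    - {"delta_pos": [-6.8,2,0],"yaw": 0}
    - {"delta_pos": [-6.8,-0.3,0],"yaw": 0}
    - {"delta_pos": [-6.8,-0.3,0],"yaw": 0}
    - {"delta_pos": [-6.8,-0.3,0],"yaw": 0}

```text
time: 5.52
eef_pos: [0.5134, 0.1998, 0.0602]
tcp_rot: [0.797, -0.604, -0.0, 0.0]
ft_force: [-1.5, 0.3, 0.2]
opening: 0.0001
```

```bash
sed -i 's/-.002\*E1+/-.0005*E1+/' h.py
python3 - <<'E'
from h import *
o=get_obs(); print(o["time"],hz(o["eef_pos"]),o["ft_force"])
c=cam("wrist");save(c,"w3")
c=cam("scene"); save(c,"scene3",(170,150,330,310),3.7)
E
```

```text
5.525 [-0.00099063  0.08887759  0.0601702 ] [-1.46170528  0.32364651  0.22584453]
```

View pics/w3.png

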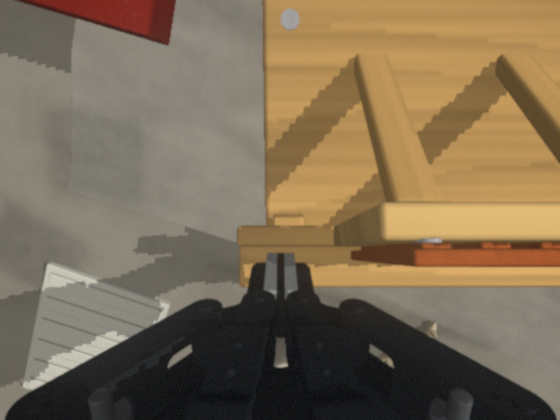

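View pics/scene3.png

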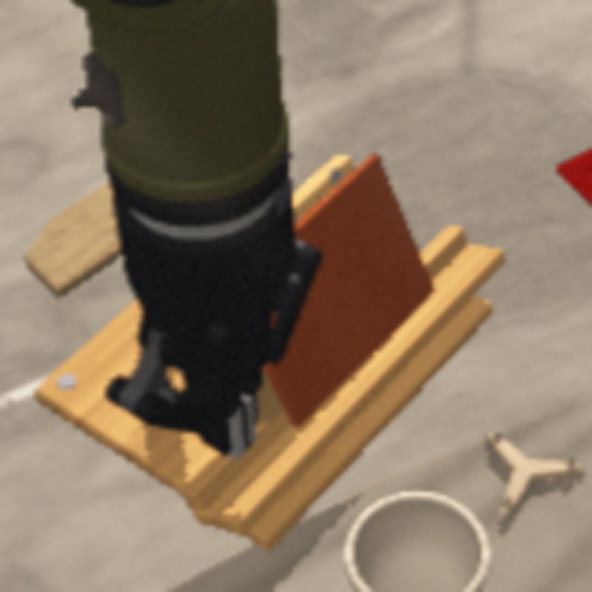

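Call:
send_rows:
  motion:
    - {"delta_pos": [1.5,0,0],"yaw": 0}
    - {"delta_pos": [2.5,0,0],"yaw": 0}
    - {"delta_pos": [2.8,0,0],"yaw": 0}
    - {"delta_pos": [3.1,0,0],"yaw": 0}
    - {"delta_pos": [3.4,0,0],"yaw": 0}
    - {"delta_pos": [3.7,0,0],"yaw": 0}
    - {"delta_pos": [4.0,0,0],"yaw": 0}
    - {"delta_pos": [4.3,0,0],"yaw": 0}
    - {"delta_pos": [4.6,0,0],"yaw": 0}
    - {"delta_pos": [4.9,0,0],"yaw": 0}
    - {"delta_pos": [5.2,0,0],"yaw": 0}
    - {"delta_pos": [5.2,0,0],"yaw": 0}

```text
time: 7.12
eef_pos: [0.528, 0.1499, 0.0603]
tcp_rot: [0.797, -0.604, 0.0, 0.0]
ft_force: [-0.4, -0.6, 0.4]
opening: 0.0001
```

Run:
```python
from h import *
o=get_obs(); print(o["time"],hz(o["eef_pos"]),o["ft_force"])
c=cam("wrist");save(c,"w4")
c=cam("scene"); save(c,"scene4",(170,150,330,310),3.7)
```

```text
7.125 [-0.00019115  0.03690867  0.06027301] [-0.38630464 -0.5613399   0.36549165]
```

View pics/w4.png

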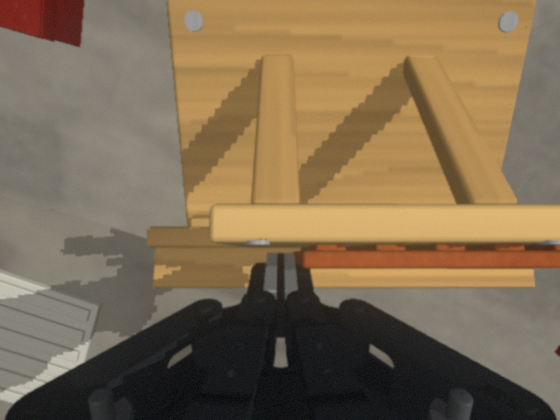

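View pics/scene4.png

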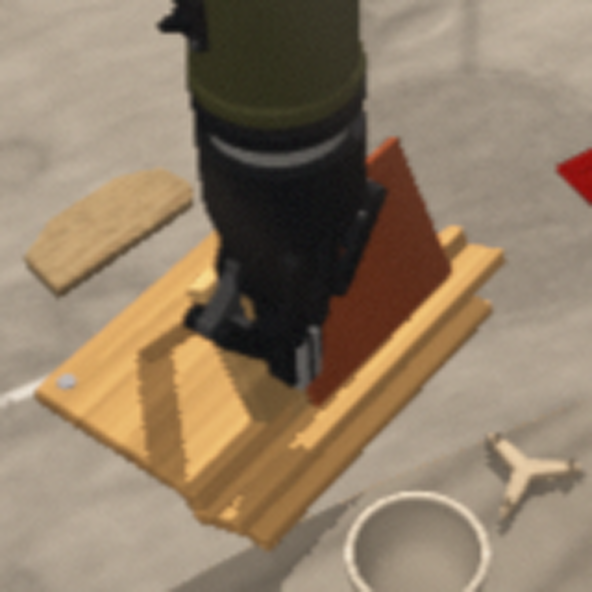

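Call:
send_rows:
  motion:
    - {"delta_pos": [0.3,0,0],"yaw": 0}
    - {"delta_pos": [0.6,0,0],"yaw": 0}
    - {"delta_pos": [0.9,0,0],"yaw": 0}
    - {"delta_pos": [0.9,0,0],"yaw": 0}
    - {"delta_pos": [0.4,0.2,0],"yaw": 0}
    - {"delta_pos": [0,1.5,-1],"yaw": 0}
    - {"delta_pos": [0,3,-6],"yaw": 0}
    - {"delta_pos": [3,5,-12],"yaw": 0}
    - {"delta_pos": [6,7,-16],"yaw": 0}
    - {"delta_pos": [6,7,-16],"yaw": 0}
    - {"delta_pos": [6,7,-16],"yaw": 0}
    - {"delta_pos": [6,7,-16],"yaw": 0}

```text
time: 8.72
eef_pos: [0.476, 0.0751, 0.2194]
tcp_rot: [0.798, -0.603, -0.001, 0.0]
ft_force: [-0.4, -0.7, 0.6]
opening: 0.0001
```

Run:
```python
from h import *
o=get_obs(); print(o["time"],hz(o["eef_pos"]),o["ft_force"],o["qpos"].round(2))
c=cam("wrist");save(c,"w5"); save(c,"w5c",(100,0,400,180),2.6)
c=cam("side"); save(c,"side5",(200,140,360,300),3.7)
```

```text
8.725 [-0.07032696 -0.02123963  0.21941288] [-0.43254174 -0.686238    0.57183295] [-0.12  0.53 -0.2   2.    0.16  0.63 -1.72]
```

View pics/w5c.png

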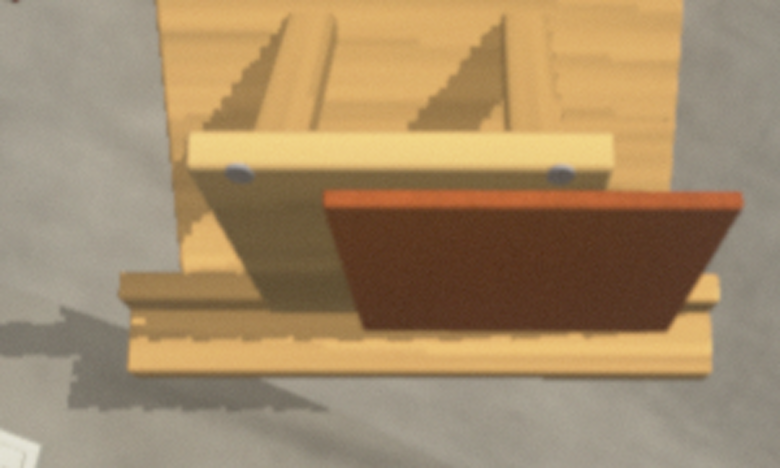

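View pics/side5.png

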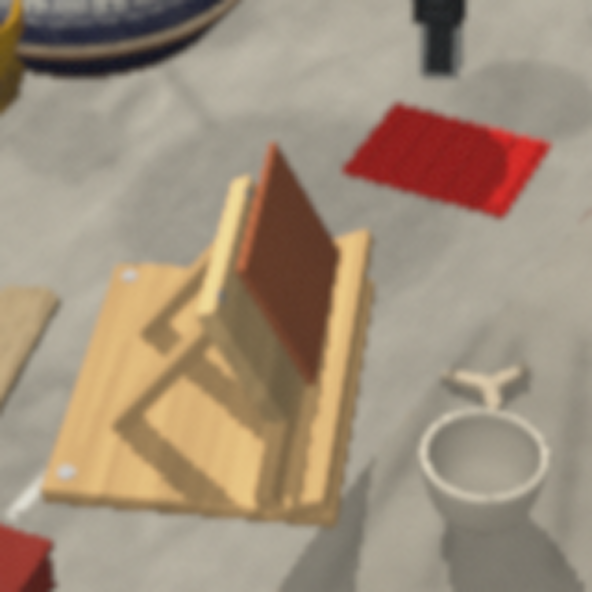

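Run:
```python
from h import *
c=cam("wrist"); z=np.array([0,0,1.])
def rep(n,uv,h):
    P=onplane(c,np.array(uv)/2.6+[100,0],np.array([0,0,h]),z); print(n,[hz(p).round(4).tolist() for p in P],"len",np.linalg.norm(P[0]-P[1]).round(4),"mid",hz(P.mean(0)).round(4))
rep("board top",[(189,170),(612,171)],.117)
rep("ledge",[(129,375),(712,375)],.0401)
rep("tile top back",[(325,193),(742,194)],.030+.09*C25)
rep("tile bot front",[(363,328),(670,329)],.030+.008*S25)
```

```text
board top [[0.0375, 0.0571, 0.117], [0.0377, -0.0602, 0.117]] len 0.1173 mid [ 0.0376 -0.0015  0.117 ]
ledge [[-0.0261, 0.1124, 0.0401], [-0.0249, -0.1158, 0.0401]] len 0.2281 mid [-0.0255 -0.0017  0.0401]
tile top back [[0.0323, 0.0205, 0.1116], [0.0327, -0.0986, 0.1116]] len 0.1191 mid [ 0.0325 -0.039   0.1116]
tile bot front [[-0.0082, 0.0209, 0.0334], [-0.0079, -0.0996, 0.0334]] len 0.1205 mid [-0.0081 -0.0393  0.0334]
```

Scripts and views agree: the tile stands flat, slid about 38 mm toward -y, with its -y end at about -99 mm (crop columns 325–742). Next I turn the jaws square to it, open, and go above the overhang.

Call:
send_rows:
  motion:
    - {"delta_pos": [6.6,-3,0],"yaw": -0.18}
    - {"delta_pos": [6.6,-7.3,0],"yaw": -1.571}
    - {"delta_pos": [6.6,-7.3,0],"yaw": -1.571}
    - {"delta_pos": [6.6,-7.3,0],"yaw": -1.571}
    - {"delta_pos": [6.6,-7.3,0],"yaw": -1.571}
    - {"delta_pos": [6.6,-7.3,0],"yaw": -1.571}
    - {"delta_pos": [6.6,-7.3,0],"yaw": -1.571}
    - {"delta_pos": [6.6,-7.3,0],"yaw": -1.571}
    - {"delta_pos": [6.6,-7.3,0],"yaw": -1.571}
    - {"delta_pos": [6.6,-7.3,0],"yaw": -1.571}
    - {"delta_pos": [6.6,-7.3,0],"yaw": -1.571}
  grip: 8.5

```text
time: 10.25
eef_pos: [0.5647, 0.0303, 0.2199]
tcp_rot: [0.991, 0.136, -0.0, -0.0]
ft_force: [0.0, -0.3, -0.1]
opening: 0.0851
```

Run:
```python
from h import *
o=get_obs(); print(o["time"],hz(o["eef_pos"]),o["ft_force"],o["qpos"].round(2),o["opening"])
totool(ez(.003,-.087,.064),PHI)
c=cam("wrist");save(c,"w6")
```

```text
10.25 [ 0.00320965 -0.08813212  0.21988998] [ 0.0245944  -0.34031948 -0.08835891] [ 0.25  0.69 -0.66  1.75  0.53  0.89 -0.37] 0.08510677494001008
cm in tool axes [-1.000e-02 -1.100e-01  1.559e+01] tool x ang deg 15.640200587268163
yaw 0.0024469618610591937
```

View pics/w6.png

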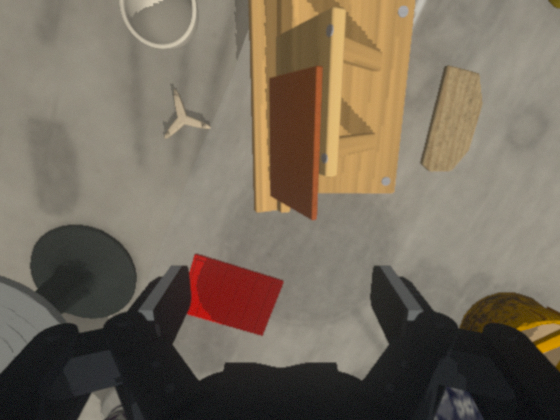

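Call:
send_rows:
  motion:
    - {"delta_pos": [0,-0.1,5],"yaw": 0}
    - {"delta_pos": [0,-0.1,9],"yaw": 0}
    - {"delta_pos": [0,-0.1,12],"yaw": 0}
    - {"delta_pos": [0,-0.1,14.5],"yaw": 0}
    - {"delta_pos": [0,-0.1,15.6],"yaw": 0}
    - {"delta_pos": [0,-0.1,15.6],"yaw": 0}

```text
time: 11.05
eef_pos: [0.5645, 0.0312, 0.0641]
tcp_rot: [0.991, 0.137, -0.0, 0.0]
ft_force: [1.0, -0.4, 0.1]
opening: 0.085
```

Run:
```python
from h import *
o=get_obs(); print(o["time"],hz(o["eef_pos"]),o["ft_force"],o["opening"])
c=cam("wrist");save(c,"w7")
c=cam("side"); save(c,"side7",(200,120,360,280),3.7)
```

```text
11.05 [ 0.00319001 -0.08721032  0.06407549] [ 0.96656216 -0.39298678  0.11561923] 0.08495564646529061
```

View pics/w7.png

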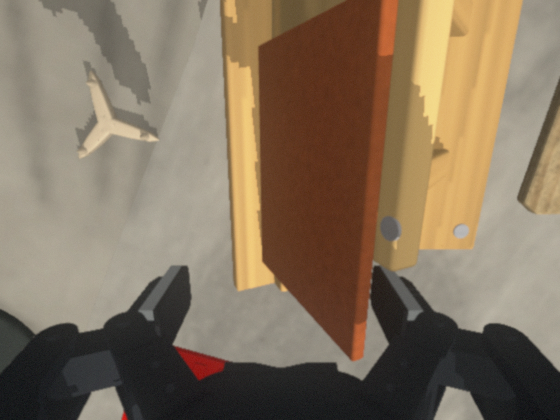

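View pics/side7.png

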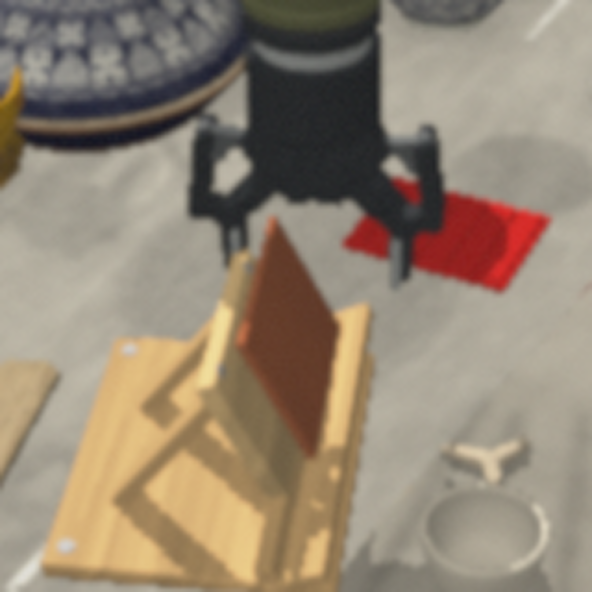

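Call:
send_rows:
  motion:
    - {"delta_pos": [0,0,0],"yaw": 0}
    - {"delta_pos": [0,0,0],"yaw": 0}
    - {"delta_pos": [0,0,0],"yaw": 0}
    - {"delta_pos": [0,0,0],"yaw": 0}
  grip: 3
  force: 40

```text
time: 11.65
eef_pos: [0.5646, 0.031, 0.0644]
tcp_rot: [0.991, 0.137, 0.0, 0.0]
ft_force: [0.7, 0.0, 0.7]
opening: 0.03
```

Run:
```python
from h import *
o=get_obs(); print(o["time"],hz(o["eef_pos"]),o["ft_force"],o["opening"])
c=cam("wrist");save(c,"w8")
c=cam("side"); save(c,"side8",(200,120,360,280),3.7)
```

```text
11.65 [ 0.00328244 -0.0873877   0.06438988] [0.65451942 0.0299739  0.66136136] 0.030034554358823243
```

View pics/w8.png

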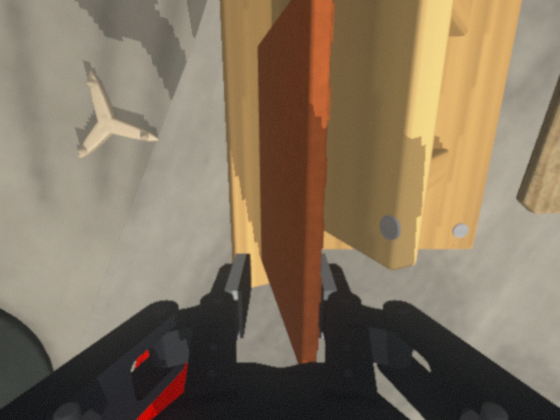

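View pics/side8.png

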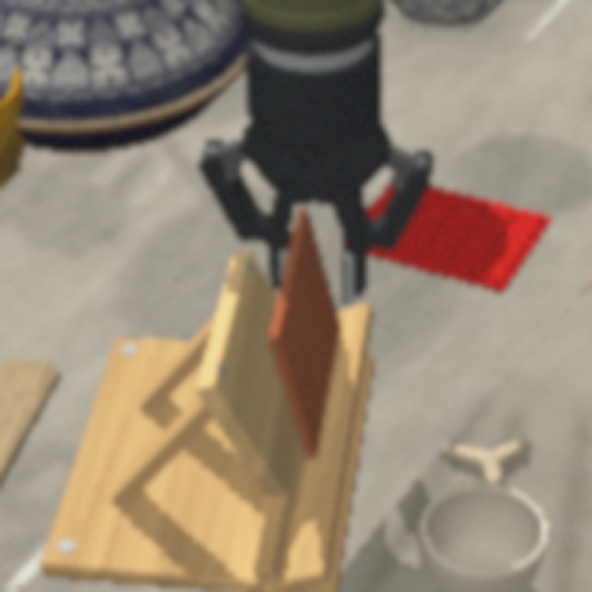

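The back pad is standing the tile up in its corner as planned. I'll finish closing.

Call:
send_rows:
  motion:
    - {"delta_pos": [-0.2,0,0],"yaw": 0}
    - {"delta_pos": [-0.4,0,0],"yaw": 0}
    - {"delta_pos": [-0.4,0,0],"yaw": 0}
    - {"delta_pos": [-0.4,0,0],"yaw": 0}
    - {"delta_pos": [-0.4,0,0],"yaw": 0}
  grip: 0
  force: 50

```text
time: 12.38
eef_pos: [0.5584, 0.0291, 0.0641]
tcp_rot: [0.991, 0.137, -0.002, 0.001]
ft_force: [-5.7, -1.2, 5.5]
opening: 0.0074
```

Run:
```python
from h import *
o=get_obs(); print(o["time"],hz(o["eef_pos"]),o["ft_force"],o["opening"])
c=cam("wrist");save(c,"w9")
c=cam("side"); save(c,"side9",(200,120,360,280),3.7)
```

```text
12.375 [-0.00323559 -0.08763018  0.06407904] [-5.66361221 -1.24856963  5.47559806] 0.00736676511413159
```

View pics/w9.png

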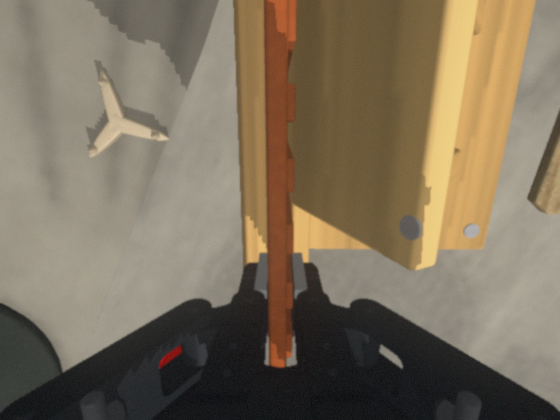

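View pics/side9.png

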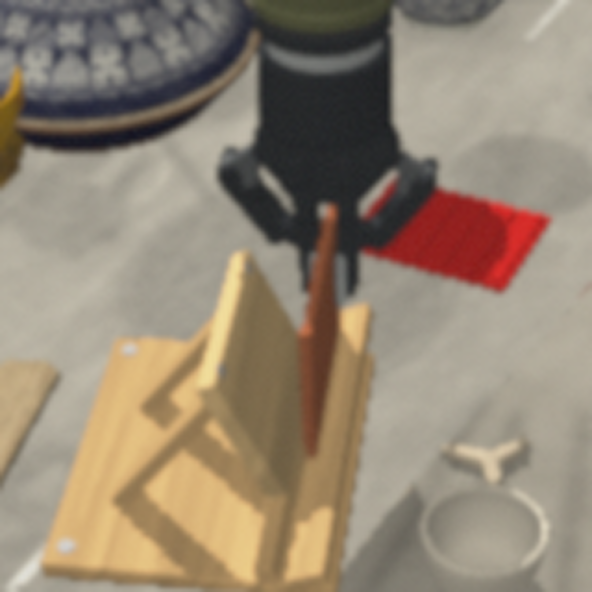

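Gripped upright; the ribs show on the board side in the wrist view (columns 285–295). Lifting.

Call:
send_rows:
  motion:
    - {"delta_pos": [0,0,-0.5],"yaw": 0}
    - {"delta_pos": [0,0,-1.5],"yaw": 0}
    - {"delta_pos": [0,0,-4],"yaw": 0}
    - {"delta_pos": [0,0,-8],"yaw": 0}
    - {"delta_pos": [0,0,-12],"yaw": 0}
    - {"delta_pos": [0,0,-15],"yaw": 0}
    - {"delta_pos": [0,0,-17],"yaw": 0}
    - {"delta_pos": [0,0,-17],"yaw": 0}
  force: 70

```text
time: 13.48
eef_pos: [0.5625, 0.0307, 0.2364]
tcp_rot: [0.991, 0.136, 0.003, -0.0]
ft_force: [0.5, 0.4, -1.4]
opening: 0.0071
```

Run:
```python
from h import *
o=get_obs(); print(o["time"],hz(o["eef_pos"]),o["ft_force"],o["opening"],o["qpos"].round(2))
c=cam("wrist");save(c,"w10")
c=cam("side"); save(c,"side10",(160,40,400,280),2.5)
```

```text
13.475 [ 0.00116208 -0.08717614  0.2363922 ] [ 0.52470732  0.36616716 -1.35107339] 0.007139415046648839 [ 0.26  0.67 -0.68  1.74  0.51  0.91 -0.36]
```

View pics/side10.png

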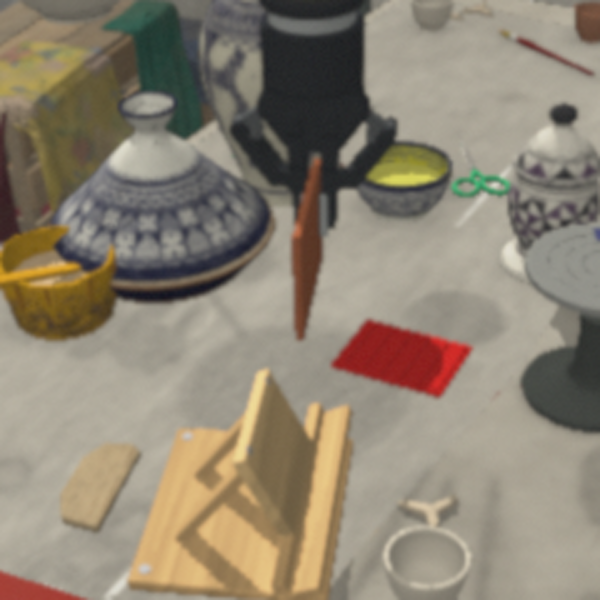

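View pics/w10.png

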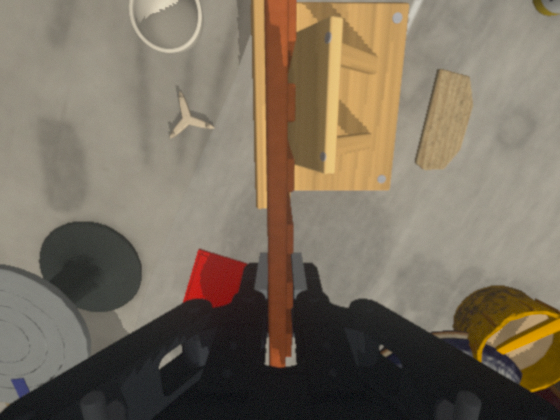

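Call:
send_rows:
  motion:
    - {"delta_pos": [-1,-1,0],"yaw": -0.18}
    - {"delta_pos": [-2,-2,0],"yaw": -0.36}
    - {"delta_pos": [-3,-4,0],"yaw": -0.54}
    - {"delta_pos": [-4,-6,0],"yaw": -0.72}
    - {"delta_pos": [-4,-8,0],"yaw": -0.9}
    - {"delta_pos": [-4,-10,0],"yaw": -1.08}
    - {"delta_pos": [-4,-12,0],"yaw": -1.26}
    - {"delta_pos": [-4,-14,0],"yaw": -1.44}
    - {"delta_pos": [-4,-16,0],"yaw": -1.62}
    - {"delta_pos": [-4,-17.4,0],"yaw": -1.8}
    - {"delta_pos": [-4,-17.4,0],"yaw": -1.9}
    - {"delta_pos": [-4,-17.4,0],"yaw": -1.9}

```text
time: 15.08
eef_pos: [0.4747, 0.1866, 0.2331]
tcp_rot: [0.465, 0.885, -0.001, -0.001]
ft_force: [-0.2, -0.8, -0.7]
opening: 0.0072
```

Run:
```python
from h import *
o=get_obs(); print(o["time"],hz(o["eef_pos"]),o["ft_force"],o["opening"],o["qpos"].round(2))
totool(ez(-.04,.087,.236),PHI+np.pi-1e-3)
c=cam("scene"); save(c,"scene11")
```

```text
15.075 [-0.04178439  0.08650265  0.23311883] [-0.22230527 -0.7631755  -0.73582586] 0.007198565707184981 [ 0.19  0.78 -1.17  1.88  0.82  1.08  0.85]
cm in tool axes [-0.01  0.18 -0.29] tool x ang deg 124.52174717193473
yaw -1.2378042091627162
```

View pics/scene11.png

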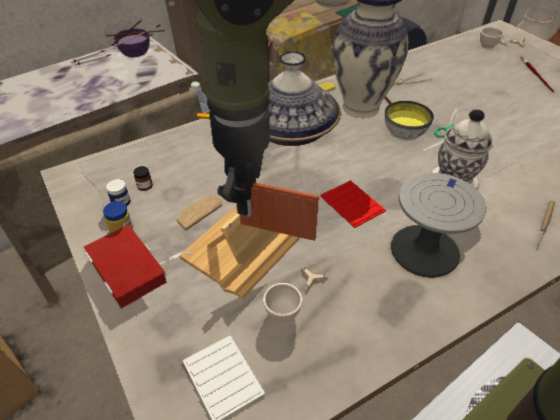

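Call:
send_rows:
  motion:
    - {"delta_pos": [0,0,0],"yaw": -0.18}
    - {"delta_pos": [0,0,0],"yaw": -0.36}
    - {"delta_pos": [0,0,0],"yaw": -0.54}
    - {"delta_pos": [0,0,0],"yaw": -0.72}
    - {"delta_pos": [0,0,0],"yaw": -0.9}
    - {"delta_pos": [0,0,0],"yaw": -1.08}
    - {"delta_pos": [0,0,0],"yaw": -1.24}
    - {"delta_pos": [0,0,0],"yaw": -1.24}
    - {"delta_pos": [0,0,0],"yaw": -1.24}
    - {"delta_pos": [0,0,0],"yaw": -1.24}

```text
time: 16.38
eef_pos: [0.4751, 0.1866, 0.2343]
tcp_rot: [-0.135, 0.991, -0.0, 0.0]
ft_force: [0.5, 0.1, -0.5]
opening: 0.0069
```

Run:
```python
from h import *
o=get_obs(); print(o["time"],hz(o["eef_pos"]),o["ft_force"],o["opening"],o["qpos"].round(2),o["tcp_rot"])
totool(ez(-.003,.087,.236),PHI+np.pi-1e-3)
c=cam("scene"); save(c,"scene12",(150,100,350,300),3);c=cam("wrist"); save(c,"w12")
c=cam("side"); save(c,"side12",(160,60,360,260),3)
```

```text
16.375 [-0.04134242  0.08645734  0.23426778] [ 0.46431583  0.07696423 -0.52822296] 0.006911932672688725 [ 0.26  0.91 -1.42  1.87  0.96  1.27  1.95] [-1.34879601e-01  9.90861980e-01 -1.65003783e-04  5.56442201e-05]
cm in tool axes [-3.83  0.05 -0.17] tool x ang deg -164.49668340369797
yaw 0.00105788552543018
```

View pics/scene12.png

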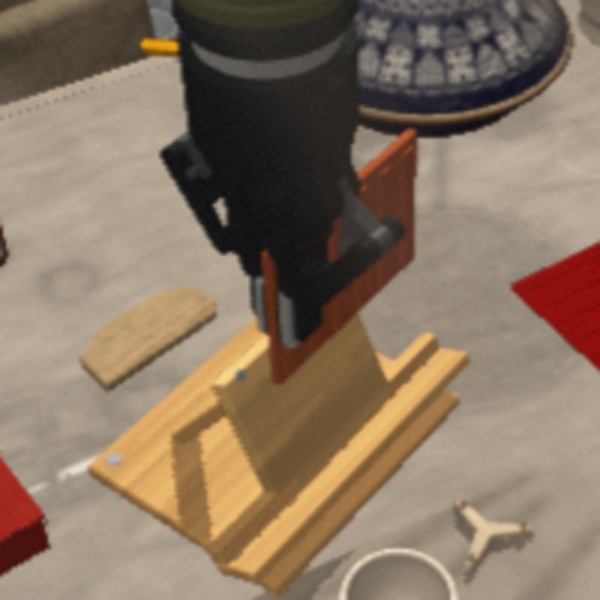

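View pics/w12.png

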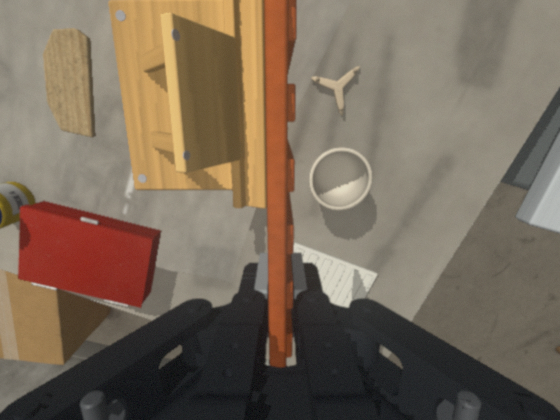

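View pics/side12.png

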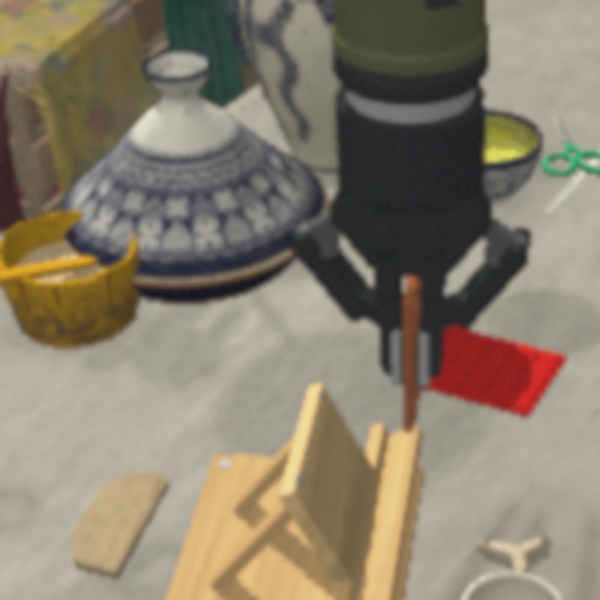

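Ribs face the robot and the tile hangs upright. Lowering toward the ledge.

Call:
send_rows:
  motion:
    - {"delta_pos": [-1.5,0,3],"yaw": 0}
    - {"delta_pos": [-3.1,0,7],"yaw": 0}
    - {"delta_pos": [-3.1,0,11],"yaw": 0}
    - {"delta_pos": [-3.1,0,14],"yaw": 0}
    - {"delta_pos": [-3.1,0,15.5],"yaw": 0}
    - {"delta_pos": [-3.1,0,16.2],"yaw": 0}
    - {"delta_pos": [-3.1,0,16.2],"yaw": 0}

```text
time: 17.4
eef_pos: [0.5052, 0.1954, 0.0728]
tcp_rot: [-0.136, 0.991, 0.0, 0.0]
ft_force: [-0.1, -0.4, -0.2]
opening: 0.0073
```

Run:
```python
from h import *
o=get_obs(); print(o["time"],hz(o["eef_pos"]),o["ft_force"],o["opening"])
c=cam("scene"); save(c,"scene13",(150,130,350,330),3);c=cam("wrist"); save(c,"w13")
c=cam("side"); save(c,"side13",(200,120,360,280),3.7)
```

```text
17.4 [-0.0100194   0.08682001  0.07275878] [-0.11637562 -0.40235084 -0.22464771] 0.007322077876453226
```

View pics/scene13.png

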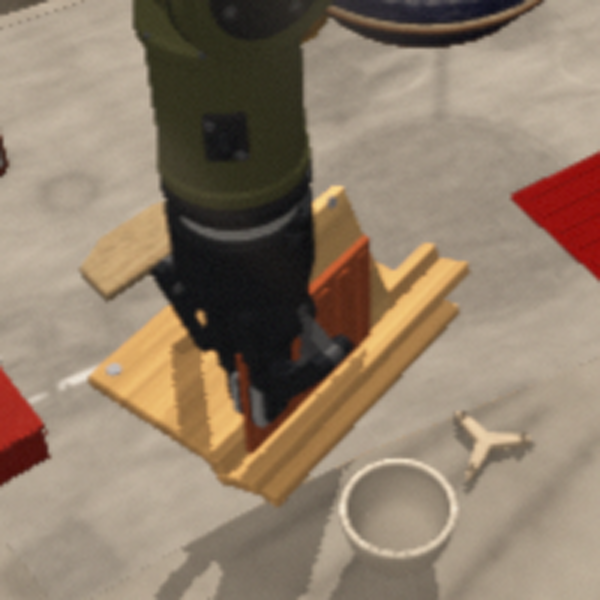

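View pics/side13.png

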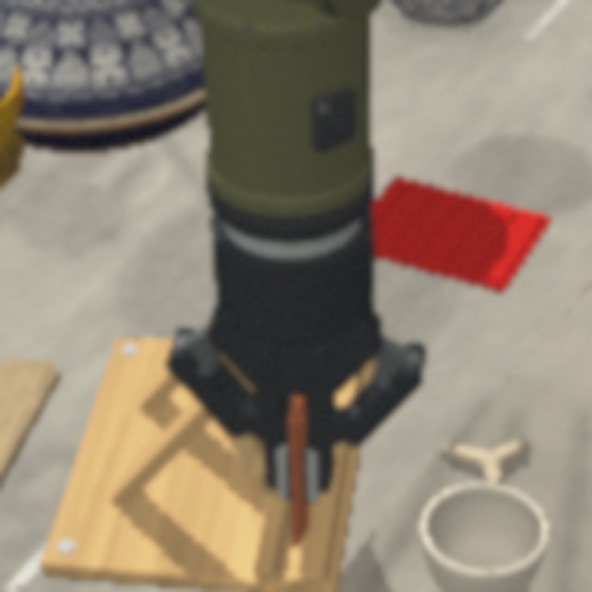

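Call:
send_rows:
  motion:
    - {"delta_pos": [-0.3,0,0.3],"yaw": 0}
    - {"delta_pos": [-0.6,0,0.6],"yaw": 0}
    - {"delta_pos": [-0.6,0,0.6],"yaw": 0}

```text
time: 17.92
eef_pos: [0.5109, 0.1966, 0.066]
tcp_rot: [-0.136, 0.991, -0.0, -0.0]
ft_force: [0.8, 0.6, -1.5]
opening: 0.0071
```

Call:
send_rows:
  motion:
    - {"delta_pos": [0,0,0.2],"yaw": 0}
    - {"delta_pos": [0,0,0.2],"yaw": 0}

```text
time: 18.18
eef_pos: [0.5106, 0.1967, 0.0643]
tcp_rot: [-0.136, 0.991, 0.0, -0.0]
ft_force: [-0.4, -0.5, 0.8]
opening: 0.0071
```

Call:
send_rows:
  motion:
    - {"delta_pos": [0,0,0.2],"yaw": 0}
    - {"delta_pos": [0,0,0.2],"yaw": 0}

```text
time: 18.42
eef_pos: [0.5106, 0.1969, 0.064]
tcp_rot: [-0.136, 0.991, -0.0, 0.0]
ft_force: [-2.7, -2.2, 12.5]
opening: 0.0066
```

Call:
send_rows:
  motion:
    - {"delta_pos": [0,0,0.2],"yaw": 0}
    - {"delta_pos": [0,0,0.2],"yaw": 0}

```text
time: 18.68
eef_pos: [0.5106, 0.197, 0.0638]
tcp_rot: [-0.136, 0.991, -0.0, 0.001]
ft_force: [-5.0, -6.2, 25.0]
opening: 0.0073
```

Call:
send_rows:
  motion:
    - {"delta_pos": [0,0,-0.3],"yaw": 0}
    - {"delta_pos": [0,0,-0.3],"yaw": 0}
  force: 25

```text
time: 18.92
eef_pos: [0.5106, 0.1968, 0.0641]
tcp_rot: [-0.136, 0.991, -0.0, 0.0]
ft_force: [-2.9, -1.8, 9.6]
opening: 0.0072
```

Call:
send_rows:
  motion:
    - {"delta_pos": [0,0,0],"yaw": 0}
    - {"delta_pos": [0,0,0],"yaw": 0}
    - {"delta_pos": [0,0,0],"yaw": 0}
  grip: 2

```text
time: 19.3
eef_pos: [0.5108, 0.1966, 0.063]
tcp_rot: [-0.136, 0.991, -0.0, -0.0]
ft_force: [-0.2, -0.5, 0.2]
opening: 0.0201
```

Run:
```python
from h import *
o=get_obs(); print(o["time"],hz(o["eef_pos"]),o["ft_force"],o["opening"])
c=cam("wrist"); save(c,"w14")
c=cam("side"); save(c,"side14",(200,120,360,280),3.7)
```

```text
19.3 [-0.00425848  0.08655115  0.06296987] [-0.15824018 -0.46475051  0.22231613] 0.020143045233048745
```

View pics/w14.png

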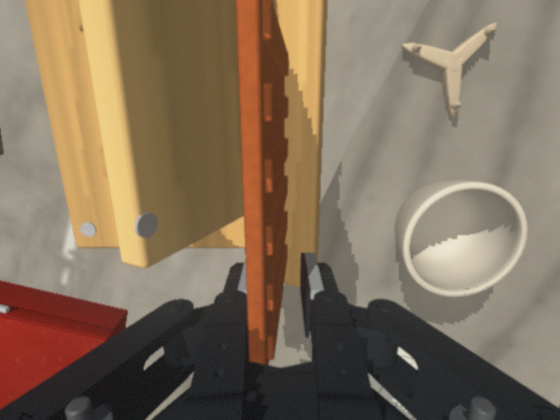

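View pics/side14.png

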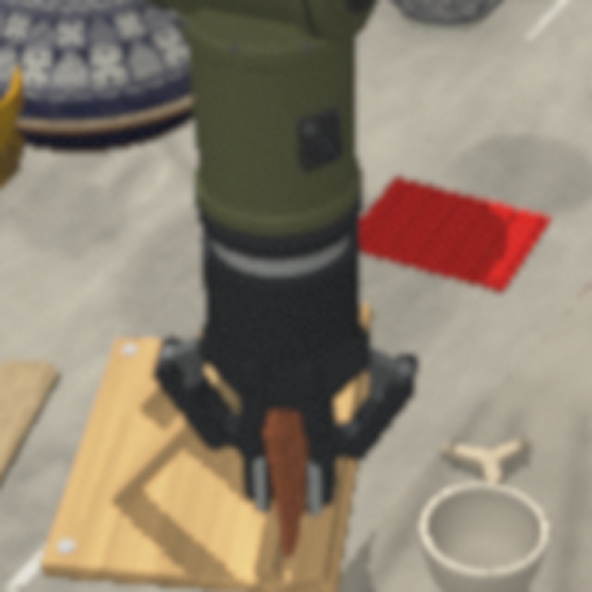

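As expected, it leans back on the rear pad. I'll open on gradually so it follows down to the board.

Call:
send_rows:
  motion:
    - {"delta_pos": [0,0,0],"yaw": 0}
    - {"delta_pos": [0,0,0],"yaw": 0}
  grip: 3.2

```text
time: 19.65
eef_pos: [0.5108, 0.1967, 0.0633]
tcp_rot: [-0.136, 0.991, 0.0, 0.0]
ft_force: [-0.5, 0.8, 0.2]
opening: 0.0323
```

Call:
send_rows:
  motion:
    - {"delta_pos": [0,0,0],"yaw": 0}
    - {"delta_pos": [0,0,0],"yaw": 0}
  grip: 4.2

```text
time: 19.9
eef_pos: [0.5108, 0.1967, 0.0633]
tcp_rot: [-0.136, 0.991, -0.0, 0.0]
ft_force: [-0.5, 0.2, 0.1]
opening: 0.042
```

Call:
send_rows:
  motion:
    - {"delta_pos": [0,0,0],"yaw": 0}
    - {"delta_pos": [0,0,0],"yaw": 0}
  grip: 5.2

```text
time: 20.15
eef_pos: [0.5108, 0.1966, 0.0633]
tcp_rot: [-0.136, 0.991, -0.0, 0.0]
ft_force: [0.5, 0.4, 0.6]
opening: 0.0524
```

Call:
send_rows:
  motion:
    - {"delta_pos": [0,0,0],"yaw": 0}
    - {"delta_pos": [0,0,0],"yaw": 0}
    - {"delta_pos": [0,0,0],"yaw": 0}
  grip: 7.5

```text
time: 20.52
eef_pos: [0.5107, 0.1967, 0.0633]
tcp_rot: [-0.136, 0.991, -0.0, 0.0]
ft_force: [1.4, -0.4, -0.2]
opening: 0.0751
```

Run:
```python
from h import *
o=get_obs(); print(o["time"],hz(o["eef_pos"]),o["ft_force"],o["opening"])
c=cam("wrist"); save(c,"w15")
c=cam("side"); save(c,"side15",(200,120,360,280),3.7)
```

```text
20.525 [-0.00435597  0.08659062  0.06326617] [ 1.42149652 -0.43600274 -0.18379615] 0.07511484677582146
```

View pics/w15.png

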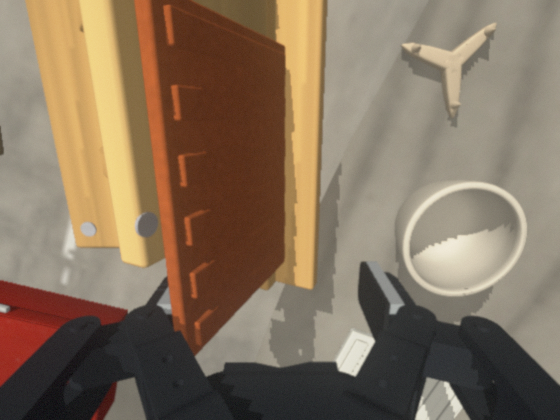

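View pics/side15.png

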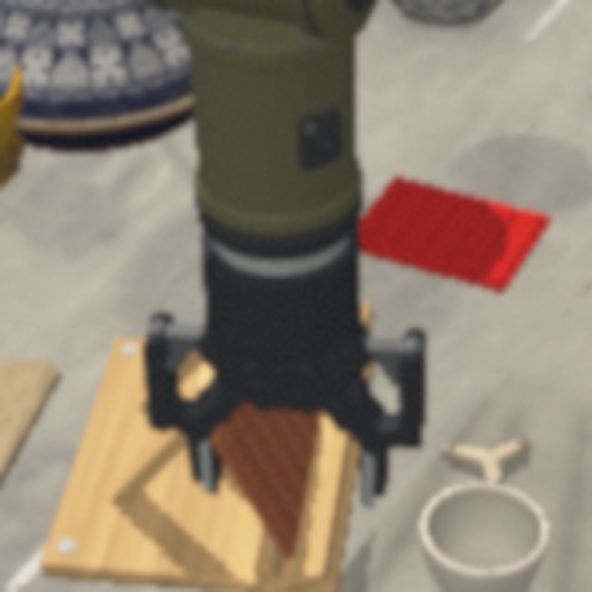

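Call:
send_rows:
  motion:
    - {"delta_pos": [-0.5,0,0],"yaw": 0}
    - {"delta_pos": [-1.2,0,0],"yaw": 0}
    - {"delta_pos": [-1.2,0,0],"yaw": 0}
    - {"delta_pos": [-1.2,0,-2],"yaw": 0}
    - {"delta_pos": [-1.2,0,-6],"yaw": 0}
    - {"delta_pos": [-1.2,0,-11],"yaw": 0}
    - {"delta_pos": [1,0,-16],"yaw": 0.1}
    - {"delta_pos": [6,0,-18],"yaw": 0.2}
    - {"delta_pos": [9,0,-18],"yaw": 0.3}
    - {"delta_pos": [9,0,-18],"yaw": 0.3}
    - {"delta_pos": [9,0,-18],"yaw": 0.3}
  grip: 8.5

```text
time: 22.0
eef_pos: [0.4247, 0.1728, 0.244]
tcp_rot: [0.013, 1.0, 0.0, 0.001]
ft_force: [-0.6, 0.9, -0.4]
opening: 0.0848
```

Run:
```python
from h import *
o=get_obs(); print(o["time"],hz(o["eef_pos"]),o["ft_force"],o["opening"],o["qpos"].round(2))
c=cam("wrist"); save(c,"w16")
c=cam("side"); save(c,"side16",(200,120,360,280),3.7)
c=cam("scene"); save(c,"scene16",(150,130,350,330),3)
```

```text
22.0 [-0.09364859  0.08656248  0.24401302] [-0.60870062  0.94509118 -0.43693843] 0.0848483339991505 [ 0.28  0.8  -1.39  2.    0.89  1.15  1.62]
```

View pics/w16.png

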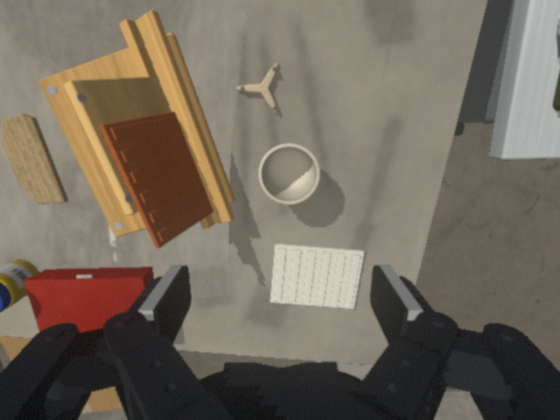

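View pics/side16.png

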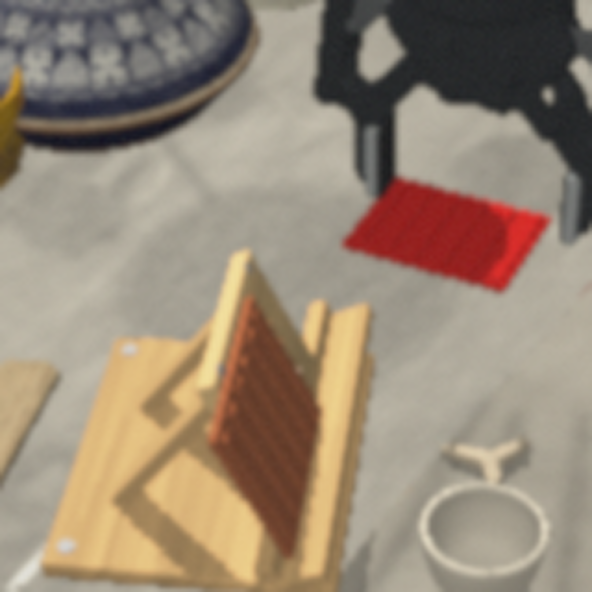

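View pics/scene16.png

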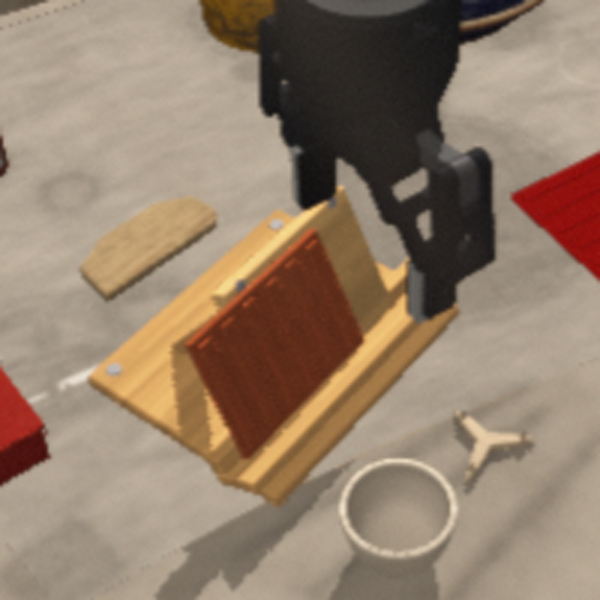

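The tile leans on the board with its ribs outward, about 39 mm off toward +y. Next I shut the fingers, swing to its +y edge and slide it to the middle.

Run:
```python
from h import *
totool(ez(-.001,.13,.20),PHI+np.pi/2)
c=cam("wrist"); z=np.array([0,0,1.])
```

```text
cm in tool axes [-7.58  6.86  4.33] tool x ang deg 178.39457811626724
yaw 1.2722503949810693
```

Call:
send_rows:
  motion:
    - {"delta_pos": [-3,3,0],"yaw": 0.18}
    - {"delta_pos": [-7.6,6.9,2],"yaw": 0.36}
    - {"delta_pos": [-7.6,6.9,4],"yaw": 0.54}
    - {"delta_pos": [-7.6,6.9,4],"yaw": 0.72}
    - {"delta_pos": [-7.6,6.9,4],"yaw": 0.9}
    - {"delta_pos": [-7.6,6.9,4],"yaw": 1.08}
    - {"delta_pos": [-7.6,6.9,4],"yaw": 1.272}
    - {"delta_pos": [-7.6,6.9,4],"yaw": 1.272}
    - {"delta_pos": [-7.6,6.9,4],"yaw": 1.272}
  grip: 0

```text
time: 23.32
eef_pos: [0.502, 0.2395, 0.203]
tcp_rot: [0.604, 0.797, -0.0, -0.0]
ft_force: [-0.3, 0.3, -0.5]
opening: 0.0001
```

Run:
```python
from h import *
o=get_obs(); print(o["time"],hz(o["eef_pos"]),o["opening"],o["qpos"].round(2))
totool(ez(-.001,.13,.060),PHI+np.pi/2)
c=cam("wrist"); save(c,"w17")
```

```text
23.325 [-0.00134609  0.13019715  0.20304112] 7.41742207999758e-05 [ 0.01  0.8  -0.98  1.78  0.79  1.    0.56]
cm in tool axes [-0.02  0.04 14.3 ] tool x ang deg 105.71745340930754
yaw 0.0037952779621033272
```

View pics/w17.png

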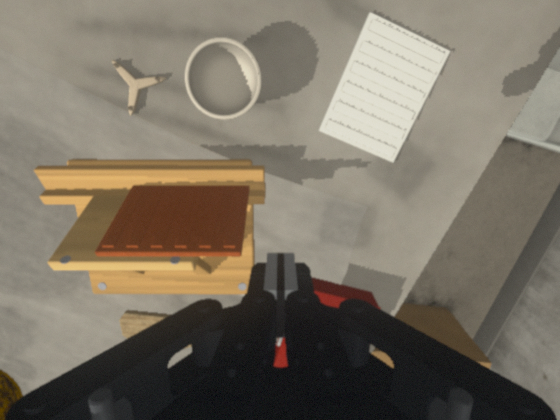

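Run:
```python
from h import *
c=cam("scene"); hsv=cv2.cvtColor(c["color"],cv2.COLOR_RGB2HSV)
m=((hsv[...,0]<8)|(hsv[...,0]>174))&(hsv[...,1]>130); m[:,:80]=0; m[:,166:]=0; m[:225]=0; m[310:]=0
P=pts(c,m); P=P[P[:,2]>.01]; H=np.array([hz(p) for p in P]); print(np.percentile(P,[1,99],axis=0).round(3),np.percentile(H,[1,99],axis=0).round(3))
```

```text
[[0.605 0.293 0.012]
 [0.755 0.387 0.04 ]] [[0.116 0.123 0.012]
 [0.274 0.241 0.04 ]]
```

Box is clear (height 40 mm, 116 mm behind). Down beside the tile and slide.

Call:
send_rows:
  motion:
    - {"delta_pos": [0,0,5],"yaw": 0}
    - {"delta_pos": [0,0,9],"yaw": 0}
    - {"delta_pos": [0,0,12],"yaw": 0}
    - {"delta_pos": [0,0,14],"yaw": 0}
    - {"delta_pos": [0,0,14.3],"yaw": 0}
    - {"delta_pos": [-0.5,0,14.3],"yaw": 0}
    - {"delta_pos": [-1.5,0,14.3],"yaw": 0}
    - {"delta_pos": [-2.0,0,14.3],"yaw": 0}
    - {"delta_pos": [-2.3,0,14.3],"yaw": 0}
    - {"delta_pos": [-2.6,0,14.3],"yaw": 0}
    - {"delta_pos": [-2.9,0,14.3],"yaw": 0}
    - {"delta_pos": [-3.2,0,14.3],"yaw": 0}

```text
time: 24.92
eef_pos: [0.5105, 0.2093, 0.0605]
tcp_rot: [0.605, 0.796, 0.001, -0.0]
ft_force: [-1.5, 2.2, 1.1]
opening: -0.0001
```

Call:
send_rows:
  motion:
    - {"delta_pos": [-0.3,0,0],"yaw": 0}
    - {"delta_pos": [-0.6,0,0],"yaw": 0}
    - {"delta_pos": [-0.9,0,0],"yaw": 0}
    - {"delta_pos": [-1.2,0,0],"yaw": 0}
    - {"delta_pos": [-1.5,0,0],"yaw": 0}
    - {"delta_pos": [-1.8,0,0],"yaw": 0}
    - {"delta_pos": [-2.1,0,0],"yaw": 0}
    - {"delta_pos": [-2.4,0,0],"yaw": 0}
    - {"delta_pos": [-2.4,0,0],"yaw": 0}

```text
time: 26.05
eef_pos: [0.517, 0.1843, 0.0601]
tcp_rot: [0.605, 0.796, -0.001, 0.0]
ft_force: [-0.4, 0.4, 0.6]
opening: -0.0001
```

Run:
```python
from h import *
o=get_obs(); print(o["time"],hz(o["eef_pos"]),o["ft_force"])
c=cam("wrist"); save(c,"w18"); c=cam("side"); save(c,"side18",(200,120,360,280),3.7)
```

```text
26.05 [-0.00160171  0.07302348  0.06005033] [-0.35430846  0.4409453   0.60485155]
```

View pics/w18.png

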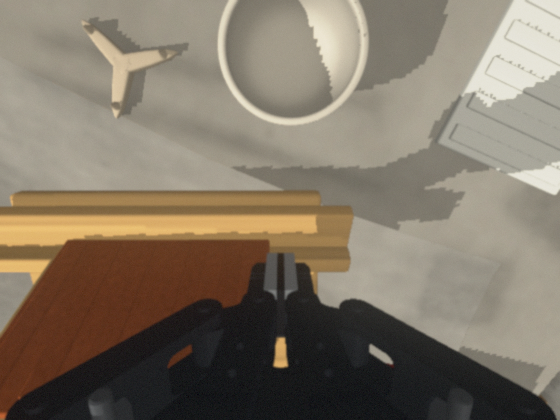

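View pics/side18.png

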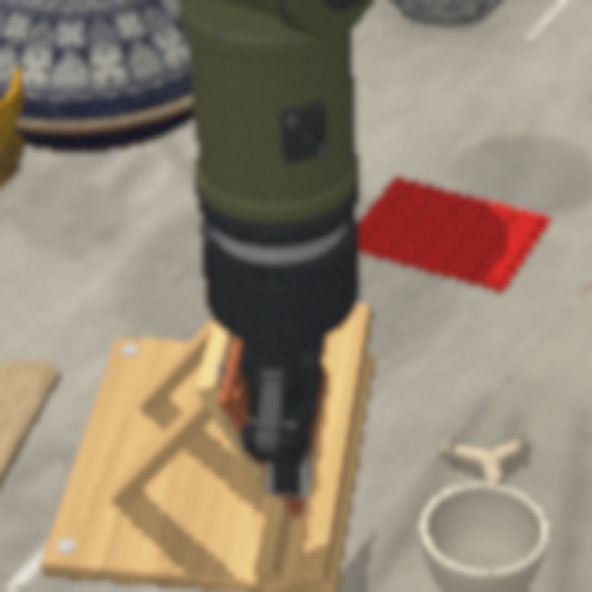

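Still engaged and sliding; 7 mm more to go. Then I'll back off and measure.

Call:
send_rows:
  motion:
    - {"delta_pos": [-0.3,0,0],"yaw": 0}
    - {"delta_pos": [-0.5,0,0],"yaw": 0}
    - {"delta_pos": [-0.7,0,0],"yaw": 0}
    - {"delta_pos": [-0.7,0,0],"yaw": 0}
    - {"delta_pos": [0,0,0],"yaw": 0}
    - {"delta_pos": [0,-2,-1],"yaw": 0}
    - {"delta_pos": [-2,-5,-6],"yaw": 0}
    - {"delta_pos": [-6,-9,-12],"yaw": 0}
    - {"delta_pos": [-7,-10,-16],"yaw": 0}
    - {"delta_pos": [-7,-10,-16],"yaw": 0}
    - {"delta_pos": [-7,-10,-16],"yaw": 0}

```text
time: 27.52
eef_pos: [0.4396, 0.0913, 0.2203]
tcp_rot: [0.605, 0.796, 0.0, 0.0]
ft_force: [0.6, 0.3, 0.1]
opening: -0.0001
```

Run:
```python
from h import *
o=get_obs(); print(o["time"],hz(o["eef_pos"]),o["ft_force"])
c=cam("wrist"); save(c,"w19"); c=cam("side"); save(c,"side19",(200,140,360,280),3.7);c=cam("scene"); save(c,"scene19",(170,170,330,310),4)
```

```text
27.525 [-0.10105664  0.00410844  0.22026828] [0.62507746 0.30965736 0.1438053 ]
```

View pics/w19.png

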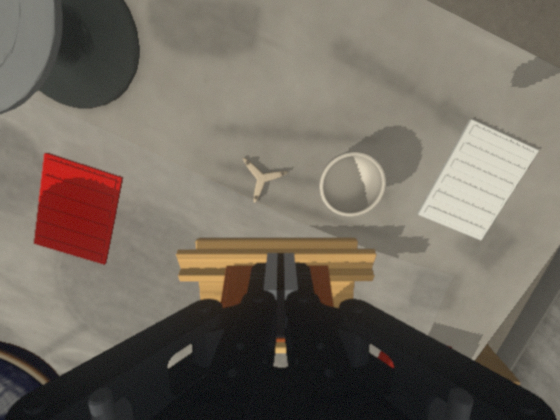

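View pics/side19.png

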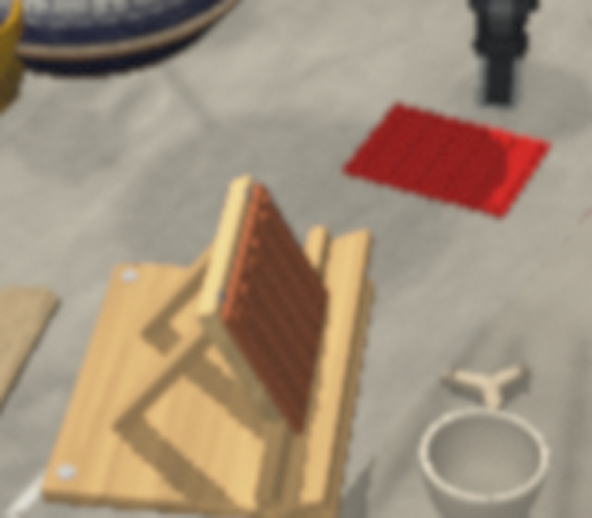

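View pics/scene19.png

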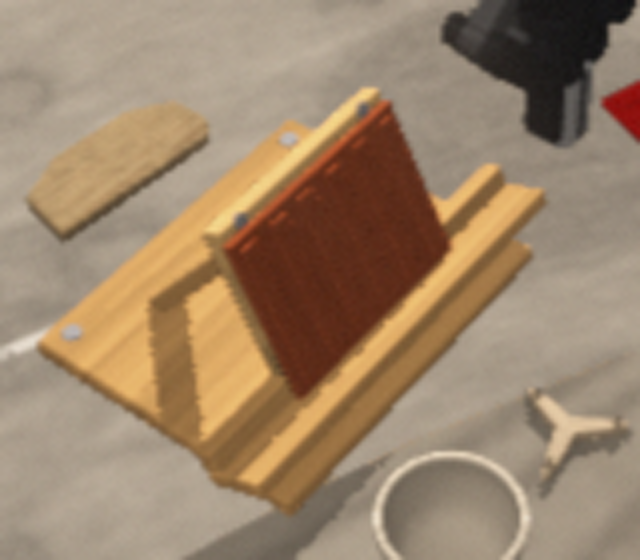

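Run:
```python
from h import *
for n,seed in(("scene",(255,232)),("side",(273,222))):
    c=cam(n); hsv=cv2.cvtColor(c["color"],cv2.COLOR_RGB2HSV)
    m=((hsv[...,0]<13)|(hsv[...,0]>172))&(hsv[...,1]>120)&(hsv[...,2]>40)
    k,l,st,ce=cv2.connectedComponentsWithStats(m.astype(np.uint8)); L=l[seed[1],seed[0]]; mm=(l==L).astype(np.uint8); print(n,st[L])
    ct=max(cv2.findContours(mm,cv2.RETR_EXTERNAL,cv2.CHAIN_APPROX_NONE)[0],key=cv2.contourArea); q=cv2.approxPolyDP(ct,5,True)[:,0]
    P=pts(c,cv2.erode(mm,np.ones((5,5)))>0)
    for _ in range(5):
        nn=np.linalg.svd(P-P.mean(0),full_matrices=False)[2][2]; r=(P-P.mean(0))@nn; P=P[abs(r)<2.5*r.std()+1e-4]
    nn*=-np.sign(nn[0]); print("tilt",np.degrees(np.arcsin(nn[2])),"yaw",np.degrees(np.arctan2(-nn[1],-nn[0])),"board x of face mm",1000*(P.mean(0)-O)@W)
    print(q.tolist()); print((np.array([w2b(p) for p in onplane(c,q,P.mean(0),nn)])*1000).round(1))
    Q=onplane(c,q,P.mean(0),nn); i=np.argsort(Q[:,2])[:2]; d=Q[i[0]]-Q[i[1]]; print("bottom edge slope",d[2]/np.linalg.norm(d))
# scene: board top corners from view (crop 4x): left front (212,240), right(378,98)
c=cam("scene"); B=onplane(c,np.array([(212,240),(379,97)])/4+[170,170],np.array([0,0,.117]),np.array([0,0,1.])); print("board top",[ (w2b(p)*1000).round(1) for p in B])
T=onplane(c,np.array([(226,246),(388,102)])/4+[170,170],np.array([0,0,.113]),np.array([0,0,1.])); print("tile top",[ (w2b(p)*1000).round(1) for p in T])
```

```text
scene [ 226  195   56   75 2206]
tilt 25.03382051744758 yaw 15.773854064354001 board x of face mm -6.6800361791100205
[[266, 195], [226, 231], [244, 269], [281, 232]]
[[ -6.4 -56.8  91.9]
 [ -6.9  60.3  92.9]
 [ -7.   61.7   4.9]
 [ -6.5 -55.2   3.9]]
bottom edge slope -0.009948694527949395
side [ 260  190   28   67 1058]
tilt 25.069007023981648 yaw 15.638449988438245 board x of face mm -8.315815405928735
[[269, 190], [260, 226], [281, 256], [287, 218]]
[[ -8.1 -46.3  92.1]
 [ -8.4  67.3  91.7]
 [ -8.5  62.9   2.5]
 [ -8.2 -50.5   7.1]]
bottom edge slope -0.03600357550234167
board top [array([-1.5, 61.6, 95.3]), array([ -4.5, -56.2,  93.9])]
tile top [array([-4.1, 58.1, 89.7]), array([ -5.5, -59.3,  89. ])]
```

Run:
```python
from h import *
print(get_obs()["qd"].round(3)); print(close_job()); print(get_obs()["time"])
```

```text
[ 0.007 -0.005 -0.003 -0.    -0.001  0.002  0.002]
the job is handed in; nothing more can be done
None
the job is handed in; nothing more can be done
```

The tile is turned over: it stands on the ledge with its ribbed back outward, flat against the backboard and centred. I handed the job in at about 28 s, and it gave no verdict.

**What I did:** I slid the tile about 38 mm toward -y with shut fingers and gripped the part past the board, which stood it upright. I then lifted it, turned it half round, set it on the ledge on the +y side and opened slowly so it leaned back onto the board. Last, I pushed it to the middle and moved the gripper clear.

**Last checks:**
- **Tilt:** the tile face leans 25.0° in the scene view and 25.1° in the side view, on about the same plane as at the start.
- **Turn against the board:** its direction is within about 0.3° of the 15.5° board angle I used.
- **Centring:** in the scene view the tile's middle is within about 3 mm of the board's. The side view alone put it about 8 mm off my board frame, but that view had already disagreed with the scene view by about 6.5 mm at the start. The wrist view also shows it centred.
- **Level:** the bottom edge slopes about 0.01 rad in the scene view. The side view gives 0.036 rad from a coarse, oblique outline; both are within the 0.06 allowed.
- **Surroundings:** the bisque cup, stilt and wooden rib look unmoved in the pictures. I did not measure their final positions.

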